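# Refit a clevis pin and its spring cotter

### The job

Finish the lift linkage on the analyser's deck: gently press its half-drawn clevis pin fully home so that the head lies against the fork, then take the spring cotter from its rack and push its straight leg down through the pin's cross hole until the bow snaps round the pin. The pin may have rolled, so feel for the hole and turn it upright with the leg's tip; never force pin or cotter, leave the cotter fully seated, and do not disturb the loose sample tube, vial, pen and screwdriver.

Things in the scene. Friction and masses are not known exactly. Their poses are not given: they have to be found in the camera images.
- linkage: Fixed linkage unit: grey base plate 188 x 64 mm, 8 thick; origin under the pin's middle, on the deck. x runs from the fork to the air cylinder (up to 85 mm high, ends at x = 118), y along the pin. Fork ears reach from y = -16 to +14, 14 mm above and below the pin's axis, which is level at height 52 mm. Blue lever and pivot at x = 0 to -57.
- pin_head (a point): Centre of the outer face of the clevis pin's dark head (30 mm across, 5 thick), on the pin's axis at height 52 mm, on the linkage's +y side; point y = linkage y = away from the fork. Push it along -y: the pin slides with about 5 N of friction. Home, the head lies against the fork and stops hard, this point 19.5 mm from the linkage's middle.
- pin_cross (a point): Centre of the cross hole, on the pin's axis 43.5 mm behind pin_head (moves with the pin, not with its roll). Hole 6.2 mm wide (6.4 along the pin) through the 20 mm pin. Home, it lies 8 mm outside the fork on the linkage's -y side; drawn, it is hidden in the fork. The pin's end is 10 mm further. The leg reaches 27 mm below the axis; 44 mm are free.
- pin (a joint): How far the pin is drawn out (m): 0 = home; starts 0.016 to 0.026. Its shank also rolls: the cross hole starts leaning up to 0.6 rad to either side of upright (mouth up to 6 mm towards linkage +x or -x), unmeasured. A leg tip 2 to 4 mm inside the mouth rolls it upright with about 3 N sideways (the grip yields: lead it 1 to 3 mm past centre). Over 35 N on pin or cotter spoils them.
- clip: Spring cotter (hair pin), 4.5 mm bright wire, 37 g. Origin on the straight leg's axis where the pin's axis comes to lie when seated. z runs up the leg to the eye, x to the bow, y across its thickness. Square-cut leg tip at z = -27 mm (4 mm across), bow's flared end at x = 15, z = -27. In the slot it stands upright, tip 8 mm over the deck. Either way round fits the pin.
- clip_eye (a point): Centre of the cotter's double-coil eye (21.5 mm across, 9 mm thick in y, the place to grip), at x = 8.5, z = 36 mm of the cotter; leg and bow are only 4.5 mm thick. In the rack about 71 mm over the deck.
- clip_bow (a joint): Opening of the cotter's sprung bow about the eye (rad), 0 = closed. Pushing the leg home spreads it to about 0.1 with a push of roughly 6 to 12 N; 24 mm before seated the bow first touches the pin, and it snaps back below 0.04 as it closes round the pin. Pushing on after that rises steeply.
- clip_rack: Fixed blue plastic rack 52 (x) x 66 (y) x 30 mm for cotters, origin under its centre; three slots along x, 6.2 mm wide, 30 long, 22 deep, at y = -20, 0 and 20. The cotter stands in the middle one.
- screwdriver: Bystander: cross-tip screwdriver with red handle, 24 x 160 x 24 mm, lying; origin at its middle on the deck, length along y.
- sample_tube: Bystander: capped sample tube, 16 x 99 x 16 mm, lying; origin at its middle on the deck, length along y.
- vial: Bystander: brown calibrator vial with violet cap, 22 mm across, 45 high, upright; origin under it.
- pen: Bystander: white marker pen with black cap, 17 x 135 x 16 mm, lying; origin at its middle on the deck, length along y.

How it is judged:
By the outcome, as a careful person would: the job done as asked, in the order asked, and still so for the second after the job is handed in, with the robot touching nothing.
It also fails if it takes over 72 s, if anything falls off the work surface, if the arm or the gripper's body presses on something with over 40 N, if the wrist force passes 120 N, or if a joint passes its speed limit or range.

### The arm

A 6-joint arm with a two-finger parallel gripper is mounted at the origin on a cart in front of the work surface, level with it; the furniture and walls round the work are solid. World frame = base frame: x ahead of the robot, y to its left, z up, the work surface at z = 0. Lengths are in m, angles in rad, forces in N, time in s.
With the tool pointing down it reaches from about 0.35 to 0.775 m from the base axis. Payload 7.3 kg.
Tool frame: the origin (TCP) lies at the very end of the fingers, on their centre line; the grasp point (between the pads) lies 19 mm behind it (robot.hold_point_z is the distance from the TCP to the grasp point, in m); z points along the fingers, y is the direction in which the jaws open and shut (so a half turn about z gives the same grasp; the last joint's range is limited). The gripper opens to 92 mm and grips with 3 to 60 N. Pads are 19 mm wide; open, the fingers measure 130 mm over their backs; the gripper's body (75 mm by 190 mm) begins 47 mm behind the grasp point.
Start: joints at [-1.468, 0.342, 1.524, -0, 1.275, -0.146], TCP at [0.129, -0.509, 0.189] pointing down, gripper open.
Joint ranges: [-2.53, 2.53], [-0.77, 2.02], [0.04, 2.7], [-1, 4.14], [0.28, 2.66], [-3.11, 3.11]. Speed limits (rad/s): [2.57, 2.57, 3.14, 3.14, 3.14, 3.14].

### API

Orientations are given as [roll, pitch, yaw] about the fixed x, y, z axes, in that order (R = Rz(yaw) Ry(pitch) Rx(roll)).
In Python, from cell import monitor, viewer, robot gives the robot as it stands.
- The arm moves only by the tool move_arm, never from a script. Its argument "deltas" is a list of rows, each an object of numbers: "x", "y", "z": the shift along the tool's x, y, z in m; "wx", "wy", "wz": the turn, a rotation vector about the tool's x, y, z in degrees; "hand": the opening, from 0 (shut) to 1 (fully open). In form: [{"x": .., "y": .., "z": .., "wx": .., "wy": .., "wz": .., "hand": ..}, ...]. A call has 1 to 8 rows; each row is the pose to reach, as a shift and turn from the pose commanded when the call began, along the tool's axes at that moment; what a row does not reach only later rows make up. A row lasts 1/8 s, in which the tool goes at most 62.5 mm and 10.7 degrees, less where a joint would pass 70% of its speed; a pose out of reach is approached as far as the arm can. A call with a gripper value outside its range is refused whole. The fingers move at their own pace and stop on an object; "grip_force" is the grip in N (left out, the last holds). Time passes only in rows, so rows that repeat a pose let the fingers close. It gives the time, the measured TCP pose, the force and the opening at its end, in the units of the state.
- monitor.observe(): the state, without advancing time (a new reading comes with each control period).
- viewer.read_camera(name): name is "side" or "top" or "wrist"; returns the picture (384x512x3 uint8, red, green, blue); there is no depth.
- viewer.camera_params(name): a dict with "camera_matrix" (3x3 intrinsics, pixels), "R" (3x3) and "t" (3): a world point X has camera coordinates R X + t. Camera axes: x right, y down, z forward; pixel columns grow to the right and rows downward; lengths in m; the calibration is good to about 2 mm. A picture is of the moment at which its call begins: read the wrist's pose just before it. camera_params takes no time and is no camera call; for the wrist camera it gives the pose at the moment of the call.
- robot.hand_in(): hands the job in, once; it reports no verdict.
The state is a dict: "time": time; "qpos": joint angles; "qvel": joint speeds; "joint_efforts": joint torques, N m; "tool_pos": TCP position; "tool_rot": TCP orientation; "contact_force": force on the tool from outside, world axes, zero at the start; "torque": the same for the moment, N m; "opening": finger opening in m.
Only numpy, scipy, OpenCV 4.12 (cv2) and the standard library are available. Lean on these libraries where they do the work, as an engineer would, in place of code of your own. Each camera call takes 0.05 s, during which the arm holds its last target. There are 200 camera calls.

## Working session

There is one attempt and no reset: what is moved stays moved. The work goes in short steps, Python scripts to look and compute and a tool call to move; the robot and the scene stay as the last step left them, time stands still between calls to the robot, and variables do not carry over. Pictures are saved under pics/ and viewed, about 8 in all and at most 12, crops included, and the job is handed in when it is done.

Besides the shell and the picture viewer there is one more tool, called as name([rows], argument=value, ...), one row to a line, values as JSON. move_arm: Moves the arm, as the interface text tells. Its arguments: {"type":"object","properties":{"deltas":{"type":"array","items":{"type":"object","properties":{"x":{"type":"number"},"y":{"type":"number"},"z":{"type":"number"},"wx":{"type":"number"},"wy":{"type":"number"},"wz":{"type":"number"},"hand":{"type":"number"}}}},"grip_force":{"type":"number"}},"required":["deltas"]}

```bash
ls; mkdir -p pics; python3 - <<'E'
from cell import monitor, viewer, robot
import cv2,numpy as np
for n in ("side","top"):
    im=viewer.read_camera(n); np.save(f"pics/{n}0.npy",im)
    cv2.imwrite(f"pics/{n}0.png",cv2.resize(im[:,:,::-1],None,fx=1.5,fy=1.5,interpolation=cv2.INTER_CUBIC))
    p=viewer.camera_params(n); print(n,p["camera_matrix"],-p["R"].T@p["t"],p["R"][2])
s=monitor.observe(); print(s)
E
```

```text
pics
side [[357.75589449   0.         254.01260359]
 [  0.         357.75589449 186.83526302]
 [  0.           0.           1.        ]] [0.40932927 0.85173221 0.68216728] [ 0.11527795 -0.77105083 -0.62625204]
top [[415.12081786   0.         264.50448793]
 [  0.         415.12081786 195.32452937]
 [  0.           0.           1.        ]] [0.42108579 0.11699506 1.14048322] [ 0.11120849 -0.01532022 -0.993679  ]
{'time': 0.1, 'qpos': array([-1.46799842e+00,  3.42653488e-01,  1.52492066e+00,  3.42449754e-05,
        1.27539055e+00, -1.46023619e-01]), 'qvel': array([ 0.0006587 , -0.00266683, -0.00359557,  0.00017733,  0.00074902,
       -0.00132482]), 'joint_efforts': array([ 3.44910295e-03, -4.32002842e+01, -2.44696462e+01,  7.19509763e-02,
        5.26475371e-02, -5.97104872e-05]), 'tool_pos': array([ 0.12926596, -0.50841394,  0.18791455]), 'tool_rot': array([-3.14023998e+00, -2.32038831e-04,  2.48811381e-01]), 'contact_force': array([-0.3152996 ,  0.21879023, -0.39634999]), 'torque': array([ 0.02717787, -0.00964898,  0.03291368]), 'opening': 0.09145876861202369}
```

View pics/top0.png

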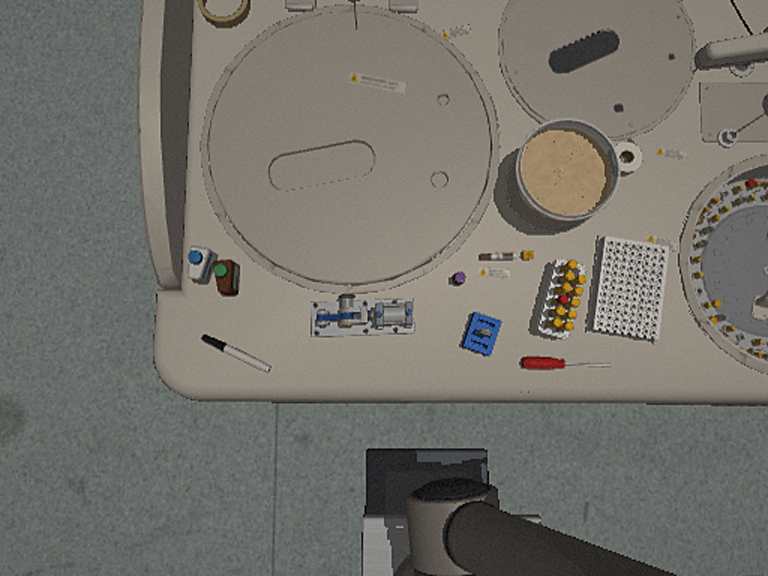

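View pics/side0.png

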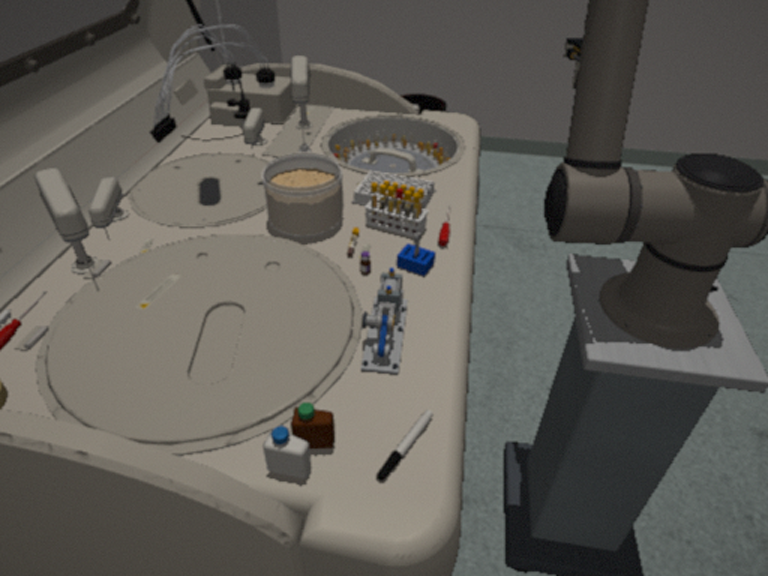

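Top view, in the 1.5x picture: the linkage plate spans (311..414, 298..335). The pin head is at (347,296), on the far side from the robot. The rack is at (482,333), slightly turned, and the vial is at (458,279). The side view agrees. Next I'll get rough positions and then the wrist camera.

```bash
cat > h.py <<'E'
from cell import monitor, viewer, robot
import cv2, numpy as np
from scipy.spatial.transform import Rotation as Ro
def ray(p,uv):
    c=-p["R"].T@p["t"]; d=p["R"].T@np.linalg.solve(p["camera_matrix"],[uv[0],uv[1],1]); return c,d/np.linalg.norm(d)
def onz(p,uv,z):
    c,d=ray(p,uv); return c+d*(z-c[2])/d[2]
def proj(p,X):
    x=p["camera_matrix"]@(p["R"]@np.asarray(X)+p["t"]); return x[:2]/x[2]
def tri(rays):
    A=sum(np.eye(3)-np.outer(d,d) for c,d in rays); b=sum((np.eye(3)-np.outer(d,d))@c for c,d in rays); return np.linalg.solve(A,b)
def delta(pos,rpy=None):
    "tool-frame shift & rotvec(deg) from measured pose"
    s=monitor.observe(); R=Ro.from_euler('xyz',s["tool_rot"]); 
    w=np.zeros(3) if rpy is None else (R.inv()*Ro.from_euler('xyz',rpy)).as_rotvec(degrees=True)
    print("delta",np.round(R.inv().apply(np.asarray(pos)-s["tool_pos"]),4),"turn",np.round(w,2))
def st():
    s=monitor.observe(); print("t",round(s["time"],2),"pos",s["tool_pos"].round(4),"rpy",s["tool_rot"].round(4),"F",s["contact_force"].round(2),"T",s["torque"].round(3),"open",round(s["opening"],4)); return s
E
python3 - <<'E'
from h import *
p=viewer.camera_params("top")
for n,uv,z in [("c1",(311,298),.008),("c2",(414,298),.008),("c3",(414,335),.008),("c4",(311,335),.008),("head",(347,296),.06),("rack",(482,333),.03),("vial",(458,279),.04)]:
    print(n,onz(p,np.array(uv)/1.5,z).round(3))
im=np.load("pics/top0.npy"); hsv=cv2.cvtColor(im,cv2.COLOR_RGB2HSV)
m=cv2.inRange(hsv,(105,120,60),(125,255,255))
n,l,stt,c=cv2.connectedComponentsWithStats(m)
for i in range(1,n):
    if stt[i,4]>60:
        pts=np.argwhere(l==i)[:,::-1].astype(np.float32); r=cv2.minAreaRect(pts); print(r,stt[i,4],onz(p,r[0],.03).round(3), [onz(p,q,.03).round(3) for q in cv2.boxPoints(r)])
w=viewer.camera_params("wrist"); s=st(); R=Ro.from_euler('xyz',s["tool_rot"]).as_matrix()
print("wrist in tool",R.T@(-w["R"].T@w["t"]-s["tool_pos"]),(w["R"]@R).round(3),w["camera_matrix"])
E
```

```text
c1 [0.538 0.256 0.008]
c2 [0.539 0.068 0.008]
c3 [0.471 0.068 0.008]
c4 [0.47  0.255 0.008]
head [0.536 0.187 0.06 ]
rack [ 0.474 -0.053  0.03 ]
vial [ 0.57  -0.009  0.04 ]
((222.97940063476562, 210.73233032226562), (3.1445565223693848, 24.236095428466797), 85.60128784179688) 76 [0.503 0.211 0.03 ] [array([0.505, 0.244, 0.03 ]), array([0.51 , 0.179, 0.03 ]), array([0.502, 0.178, 0.03 ]), array([0.497, 0.243, 0.03 ])]
((321.1000061035156, 222.20001220703125), (18.65743637084961, 24.349536895751953), 18.434947967529297) 399 [ 0.474 -0.052  0.03 ] [array([ 0.451, -0.018,  0.03 ]), array([ 0.513, -0.039,  0.03 ]), array([ 0.497, -0.086,  0.03 ]), array([ 0.435, -0.065,  0.03 ])]
t 0.1 pos [ 0.1293 -0.5084  0.1879] rpy [-3.1402e+00 -2.0000e-04  2.4880e-01] F [-0.32  0.22 -0.4 ] T [ 0.027 -0.01   0.033] open 0.0915
wrist in tool [ 0.07242506  0.00124153 -0.1967578 ] [[-0.001  1.    -0.   ]
 [-0.962 -0.001 -0.273]
 [-0.273 -0.     0.962]] [[264.7803804    0.         258.1977208 ]
 [  0.         264.7803804  192.49660715]
 [  0.           0.           1.        ]]
```

```bash
python3 - <<'E'
from h import *
delta([0.455,-0.10,0.21],[np.pi,0,1.245]); delta([0.3,-0.33,0.25],[np.pi,0,0.7])
E
```

```text
delta [ 0.4163 -0.3157 -0.0216] turn [-6.000e-02 -5.000e-02 -5.708e+01]
delta [ 0.2094 -0.131  -0.0619] turn [ -0.07  -0.03 -25.85]
```

move_arm([
  {"x": 0.05, "y": -0.038, "z": -0.03, "wz": -7},
  {"x": 0.098, "y": -0.074, "z": -0.06, "wz": -15},
  {"x": 0.146, "y": -0.11, "z": -0.07, "wz": -23},
  {"x": 0.194, "y": -0.147, "z": -0.07, "wz": -31},
  {"x": 0.242, "y": -0.184, "z": -0.07, "wz": -39},
  {"x": 0.29, "y": -0.22, "z": -0.06, "wz": -47},
  {"x": 0.338, "y": -0.256, "z": -0.05, "wz": -54},
  {"x": 0.386, "y": -0.292, "z": -0.03, "wz": -57},
])

```text
schema error: expected keys x, y, z, wx, wy, wz, hand
```

move_arm([
  {"x": 0.0, "y": 0.0, "z": 0.0},
  {"x": 0.0, "y": 0.0, "z": 0.0},
])

```text
schema error: expected keys x, y, z, wx, wy, wz, hand
```

```bash
python3 - <<'E'
from h import *
s=st(); im=viewer.read_camera("wrist"); p=viewer.camera_params("wrist")
np.savez("pics/w1.npz",im=im,**p)
cv2.imwrite("pics/w1.png",cv2.resize(im[:,:,::-1],None,fx=1.5,fy=1.5,interpolation=cv2.INTER_CUBIC))
E
```

```text
t 0.1 pos [ 0.1293 -0.5084  0.1879] rpy [-3.1402e+00 -2.0000e-04  2.4880e-01] F [-0.32  0.22 -0.4 ] T [ 0.027 -0.01   0.033] open 0.0915
```

View pics/w1.png

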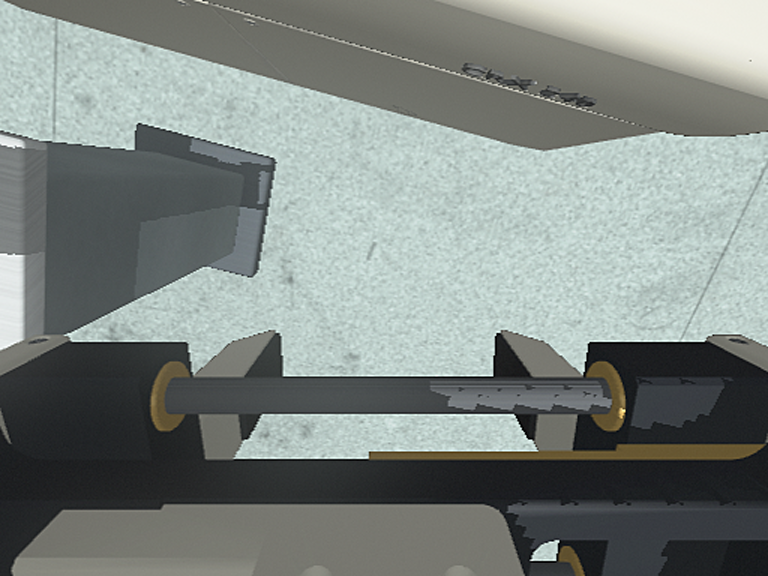

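The wrist picture shows only the floor and fingertips (tips near row 330), because the moves were refused: every row needs all the keys. Sending them again.

move_arm([
  {"x": 0.05, "y": -0.038, "z": -0.03, "wx": 0, "wy": 0, "wz": -7, "hand": 1},
  {"x": 0.098, "y": -0.074, "z": -0.06, "wx": 0, "wy": 0, "wz": -15, "hand": 1},
  {"x": 0.146, "y": -0.11, "z": -0.07, "wx": 0, "wy": 0, "wz": -23, "hand": 1},
  {"x": 0.194, "y": -0.147, "z": -0.07, "wx": 0, "wy": 0, "wz": -31, "hand": 1},
  {"x": 0.242, "y": -0.184, "z": -0.07, "wx": 0, "wy": 0, "wz": -39, "hand": 1},
  {"x": 0.29, "y": -0.22, "z": -0.06, "wx": 0, "wy": 0, "wz": -47, "hand": 1},
  {"x": 0.338, "y": -0.256, "z": -0.05, "wx": 0, "wy": 0, "wz": -54, "hand": 1},
  {"x": 0.386, "y": -0.292, "z": -0.03, "wx": 0, "wy": 0, "wz": -57, "hand": 1},
])

```text
time: 1.15
tool_pos: [0.4312, -0.1313, 0.2196]
tool_rot: [3.14, 0.0, 1.246]
contact_force: [0.3, -1.3, 0.4]
opening: 0.092
```

move_arm([
  {"x": 0, "y": 0, "z": 0, "wx": 0, "wy": 0, "wz": 0, "hand": 1},
  {"x": 0, "y": 0, "z": 0, "wx": 0, "wy": 0, "wz": 0, "hand": 1},
])

```text
time: 1.4
tool_pos: [0.4296, -0.133, 0.2193]
tool_rot: [-3.141, 0.0, 1.244]
contact_force: [-0.5, -0.1, 1.2]
opening: 0.0919
```

```bash
cat >> h.py <<'E'
def shot(n,f=1.5,cam="wrist"):
    s=st(); p=viewer.camera_params(cam); im=viewer.read_camera(cam)
    np.savez(f"pics/{n}.npz",im=im,**p); cv2.imwrite(f"pics/{n}.png",cv2.resize(im[:,:,::-1],None,fx=f,fy=f,interpolation=cv2.INTER_CUBIC))
E
python3 -c "
from h import *
shot('w2')"
```

```text
t 1.4 pos [ 0.4296 -0.133   0.2193] rpy [-3.1411e+00  5.0000e-04  1.2443e+00] F [-0.52 -0.06  1.15] T [-0.058 -0.095 -0.054] open 0.0919
```

View pics/w2.png

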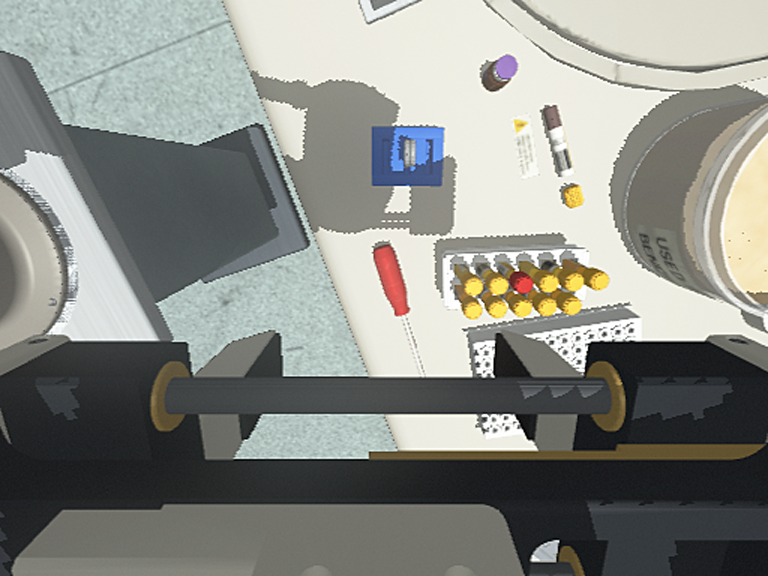

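The rack is at 1.5x (372..445, 127..187), square with the tool, with the cotter standing in its middle slot at (410,152). The vial, tube and screwdriver are clear of it. On to the linkage.

```bash
python3 - <<'E'
from h import *
delta([0.53,0.13,0.19],[np.pi,0,np.pi/2])
E
```

```text
delta [0.282  0.0102 0.0294] turn [  0.     0.03 -18.8 ]
```

move_arm([
  {"x": 0.05, "y": 0.002, "z": 0, "wx": 0, "wy": 0, "wz": -4, "hand": 0.5},
  {"x": 0.1, "y": 0.004, "z": 0, "wx": 0, "wy": 0, "wz": -8, "hand": 0},
  {"x": 0.15, "y": 0.006, "z": 0, "wx": 0, "wy": 0, "wz": -12, "hand": 0},
  {"x": 0.2, "y": 0.008, "z": 0.01, "wx": 0, "wy": 0, "wz": -16, "hand": 0},
  {"x": 0.245, "y": 0.01, "z": 0.02, "wx": 0, "wy": 0, "wz": -18.8, "hand": 0},
  {"x": 0.282, "y": 0.01, "z": 0.029, "wx": 0, "wy": 0, "wz": -18.8, "hand": 0},
  {"x": 0.282, "y": 0.01, "z": 0.029, "wx": 0, "wy": 0, "wz": -18.8, "hand": 0},
  {"x": 0.282, "y": 0.01, "z": 0.029, "wx": 0, "wy": 0, "wz": -18.8, "hand": 0},
])

```text
time: 2.45
tool_pos: [0.53, 0.1291, 0.1908]
tool_rot: [3.141, 0.001, 1.57]
contact_force: [0.5, -0.6, -0.8]
opening: 0.0165
```

```bash
python3 -c "
from h import *
shot('w3')"
```

```text
t 2.45 pos [0.53   0.1291 0.1908] rpy [3.1412e+00 6.0000e-04 1.5698e+00] F [ 0.53 -0.55 -0.81] T [ 0.004 -0.14   0.039] open 0.0165
```

View pics/w3.png

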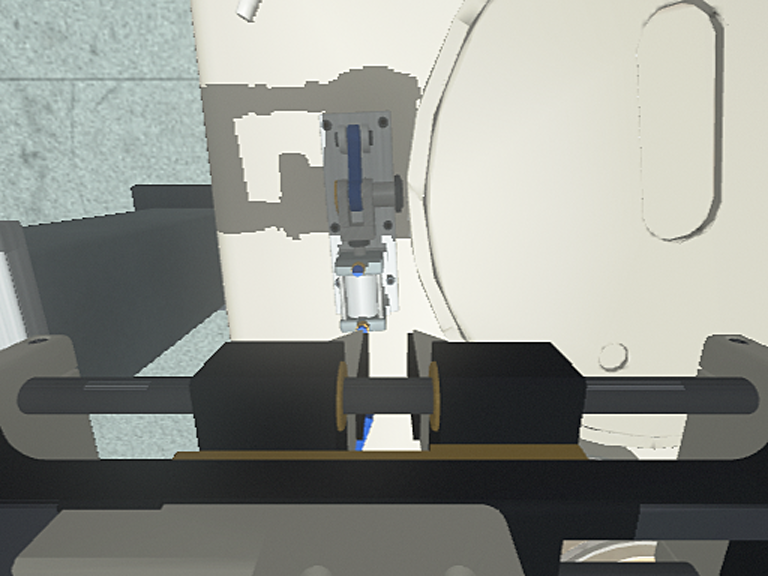

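The head's outer face is at about (403,193). The plate's corners are at (322,112) and (391,111), and the fork is at (355,193). Computing the positions.

```bash
python3 - <<'E'
from h import *
d=np.load("pics/w3.npz"); p={k:d[k] for k in("camera_matrix","R","t")}
f=lambda u,v,z:onz(p,(u/1.5,v/1.5),z).round(4)
print("plate",f(322,112,.008),f(391,111,.008),f(331,237,.008),f(397,237,.008))
print("head face",f(403,193,.052),f(403,193,.067),"axis", f(395,177,.052),f(395,212,.052))
print("bolts",f(326,126,.01),f(383,123,.01),f(388,226,.01))
d=np.load("pics/w2.npz"); p={k:d[k] for k in("camera_matrix","R","t")}; im=d["im"]
hsv=cv2.cvtColor(im,cv2.COLOR_RGB2HSV); m=cv2.inRange(hsv,(105,130,60),(125,255,255)); m[200:]=0
m=cv2.morphologyEx(m,cv2.MORPH_CLOSE,np.ones((9,9)))
c=max(cv2.findContours(m,0,1)[0],key=cv2.contourArea); r=cv2.minAreaRect(c); print(r)
for q in cv2.boxPoints(r): print(q*1.5,onz(p,q,.03).round(4))
print("centre",onz(p,r[0],.03).round(4),"eye",f(410,152,.071))
E
```

```text
plate [0.4719 0.2554 0.008 ] [0.5327 0.2561 0.008 ] [0.4753 0.1449 0.008 ] [0.5386 0.1448 0.008 ]
head face [0.5422 0.1876 0.052 ] [0.5416 0.1882 0.067 ] axis [0.5356 0.2003 0.052 ] [0.5357 0.1722 0.052 ]
bolts [0.4752 0.2437 0.01  ] [0.5257 0.246  0.01  ] [0.5299 0.1555 0.01  ]
((271.5, 104.0), (38.0, 47.0), 90.0)
[372.  127.5] [ 0.4527 -0.0205  0.03  ]
[442.5 127.5] [ 0.5132 -0.041   0.03  ]
[442.5 184.5] [ 0.4989 -0.0889  0.03  ]
[372.  184.5] [ 0.4361 -0.0676  0.03  ]
centre [ 0.4754 -0.0541  0.03  ] eye [ 0.476  -0.0529  0.071 ]
```

move_arm([
  {"x": 0.03, "y": 0.025, "z": 0, "wx": 0, "wy": 0, "wz": -1, "hand": 0},
  {"x": 0.059, "y": 0.048, "z": 0.02, "wx": 0, "wy": 0, "wz": -2.3, "hand": 0},
  {"x": 0.059, "y": 0.048, "z": 0.06, "wx": 0, "wy": 0, "wz": -2.3, "hand": 0},
  {"x": 0.059, "y": 0.048, "z": 0.1, "wx": 0, "wy": 0, "wz": -2.3, "hand": 0},
  {"x": 0.059, "y": 0.048, "z": 0.13, "wx": 0, "wy": 0, "wz": -2.3, "hand": 0},
  {"x": 0.059, "y": 0.048, "z": 0.149, "wx": 0, "wy": 0, "wz": -2.3, "hand": 0},
  {"x": 0.059, "y": 0.048, "z": 0.149, "wx": 0, "wy": 0, "wz": -2.3, "hand": 0},
])

```text
time: 3.38
tool_pos: [0.5772, 0.1881, 0.0406]
tool_rot: [-3.139, 0.001, 1.61]
contact_force: [-0.3, 0.1, 1.0]
opening: 0.0003
```

```bash
python3 -c "
from h import *
shot('w4')"
```

```text
t 3.38 pos [0.5772 0.1881 0.0406] rpy [-3.1391e+00  7.0000e-04  1.6098e+00] F [-0.35  0.15  1.  ] T [ 0.005 -0.092  0.011] open 0.0003
```

View pics/w4.png

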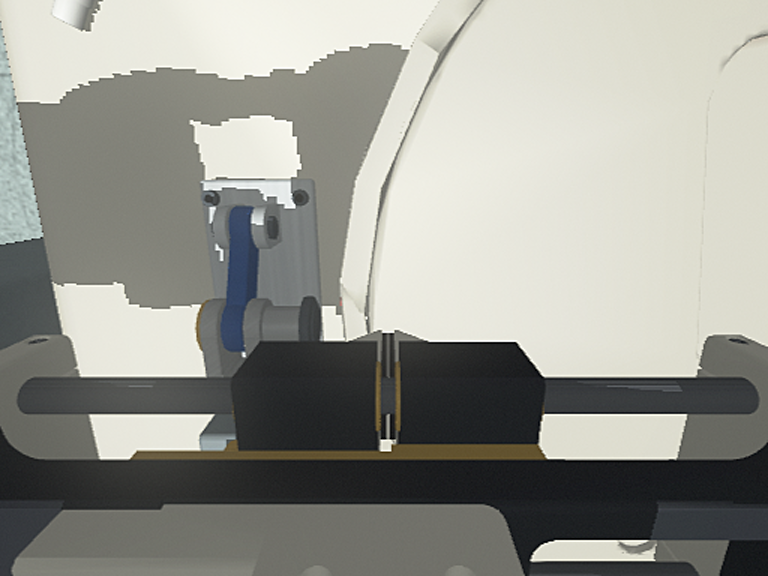

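The head's face is at (322,318) and the closed fingertips at (388,335), with a clear gap between them. Now pushing slowly towards -x.

move_arm([
  {"x": 0, "y": -0.003, "z": 0, "wx": 0, "wy": 0, "wz": 0, "hand": 0},
  {"x": 0, "y": -0.006, "z": 0, "wx": 0, "wy": 0, "wz": 0, "hand": 0},
  {"x": 0, "y": -0.009, "z": 0, "wx": 0, "wy": 0, "wz": 0, "hand": 0},
  {"x": 0, "y": -0.012, "z": 0, "wx": 0, "wy": 0, "wz": 0, "hand": 0},
  {"x": 0, "y": -0.015, "z": 0, "wx": 0, "wy": 0, "wz": 0, "hand": 0},
  {"x": 0, "y": -0.018, "z": 0, "wx": 0, "wy": 0, "wz": 0, "hand": 0},
])

```text
time: 4.18
tool_pos: [0.5596, 0.1892, 0.0414]
tool_rot: [-3.142, 0.0, 1.612]
contact_force: [-0.8, -0.6, -0.4]
opening: 0.0007
```

move_arm([
  {"x": 0, "y": -0.001, "z": 0, "wx": 0, "wy": 0, "wz": 0, "hand": 0},
  {"x": 0, "y": -0.002, "z": 0, "wx": 0, "wy": 0, "wz": 0, "hand": 0},
  {"x": 0, "y": -0.003, "z": 0, "wx": 0, "wy": 0, "wz": 0, "hand": 0},
  {"x": 0, "y": -0.004, "z": 0, "wx": 0, "wy": 0, "wz": 0, "hand": 0},
])

```text
time: 4.68
tool_pos: [0.5558, 0.189, 0.0414]
tool_rot: [-3.142, 0.0, 1.612]
contact_force: [-1.6, -0.8, -0.0]
opening: 0.0008
```

move_arm([
  {"x": -0.001, "y": -0.001, "z": 0, "wx": 0, "wy": 0, "wz": 0, "hand": 0},
  {"x": -0.001, "y": -0.002, "z": 0, "wx": 0, "wy": 0, "wz": 0, "hand": 0},
  {"x": -0.001, "y": -0.003, "z": 0, "wx": 0, "wy": 0, "wz": 0, "hand": 0},
  {"x": -0.001, "y": -0.004, "z": 0, "wx": 0, "wy": 0, "wz": 0, "hand": 0},
  {"x": -0.001, "y": -0.005, "z": 0, "wx": 0, "wy": 0, "wz": 0, "hand": 0},
  {"x": -0.001, "y": -0.006, "z": 0, "wx": 0, "wy": 0, "wz": 0, "hand": 0},
])

```text
time: 5.42
tool_pos: [0.5498, 0.1878, 0.0414]
tool_rot: [-3.142, 0.0, 1.612]
contact_force: [-0.5, 0.7, -0.1]
opening: 0.0004
```

```bash
python3 -c "
from h import *
shot('w5')"
```

```text
t 5.42 pos [0.5498 0.1878 0.0414] rpy [-3.1416e+00  1.0000e-04  1.6119e+00] F [-0.54  0.69 -0.06] T [-0.015 -0.09  -0.001] open 0.0004
```

View pics/w5.png

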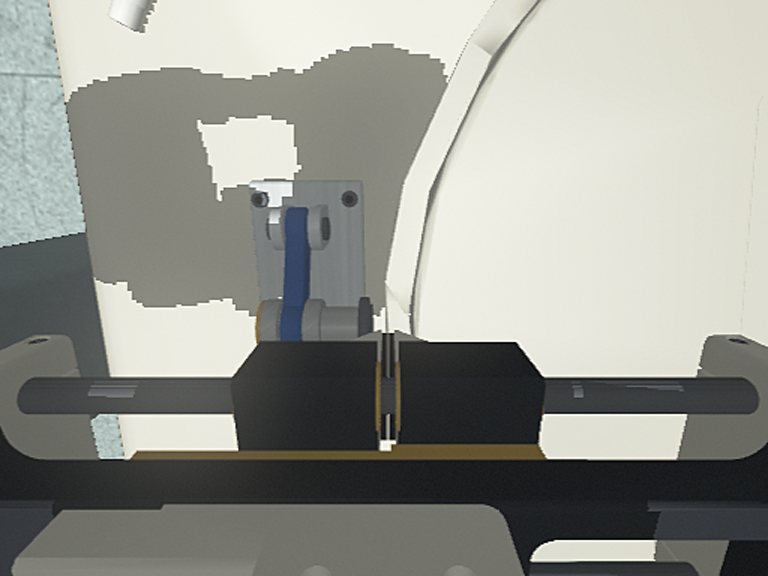

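The head's face is at (374,318) and the finger's back at about (380,335), so roughly 3 mm is left before contact.

move_arm([
  {"x": 0, "y": -0.001, "z": 0, "wx": 0, "wy": 0, "wz": 0, "hand": 0},
  {"x": 0, "y": -0.002, "z": 0, "wx": 0, "wy": 0, "wz": 0, "hand": 0},
  {"x": 0, "y": -0.003, "z": 0, "wx": 0, "wy": 0, "wz": 0, "hand": 0},
  {"x": 0, "y": -0.004, "z": 0, "wx": 0, "wy": 0, "wz": 0, "hand": 0},
  {"x": 0, "y": -0.005, "z": 0, "wx": 0, "wy": 0, "wz": 0, "hand": 0},
])

```text
time: 6.1
tool_pos: [0.5448, 0.1876, 0.0414]
tool_rot: [-3.142, 0.0, 1.612]
contact_force: [-0.6, 0.6, 0.7]
opening: 0.0007
```

move_arm([
  {"x": 0, "y": -0.001, "z": 0, "wx": 0, "wy": 0, "wz": 0, "hand": 0},
  {"x": 0, "y": -0.002, "z": 0, "wx": 0, "wy": 0, "wz": 0, "hand": 0},
  {"x": 0, "y": -0.003, "z": 0, "wx": 0, "wy": 0, "wz": 0, "hand": 0},
  {"x": 0, "y": -0.004, "z": 0, "wx": 0, "wy": 0, "wz": 0, "hand": 0},
  {"x": 0, "y": -0.005, "z": 0, "wx": 0, "wy": 0, "wz": 0, "hand": 0},
])

```text
time: 6.72
tool_pos: [0.5398, 0.1874, 0.0414]
tool_rot: [-3.142, 0.0, 1.612]
contact_force: [-0.9, -0.7, -0.3]
opening: 0.0004
```

```bash
python3 -c "
from h import *
s=st();p=viewer.camera_params('wrist'); im=viewer.read_camera('wrist'); np.savez('pics/w6.npz',im=im,**p)
cv2.imwrite('pics/w6.png',cv2.resize(im[100:260,130:330,::-1],None,fx=4,fy=3.75,interpolation=cv2.INTER_CUBIC))"
```

```text
t 6.72 pos [0.5398 0.1874 0.0414] rpy [-3.1416e+00  1.0000e-04  1.6119e+00] F [-0.88 -0.75 -0.27] T [-0.022 -0.132 -0.005] open 0.0004
```

View pics/w6.png

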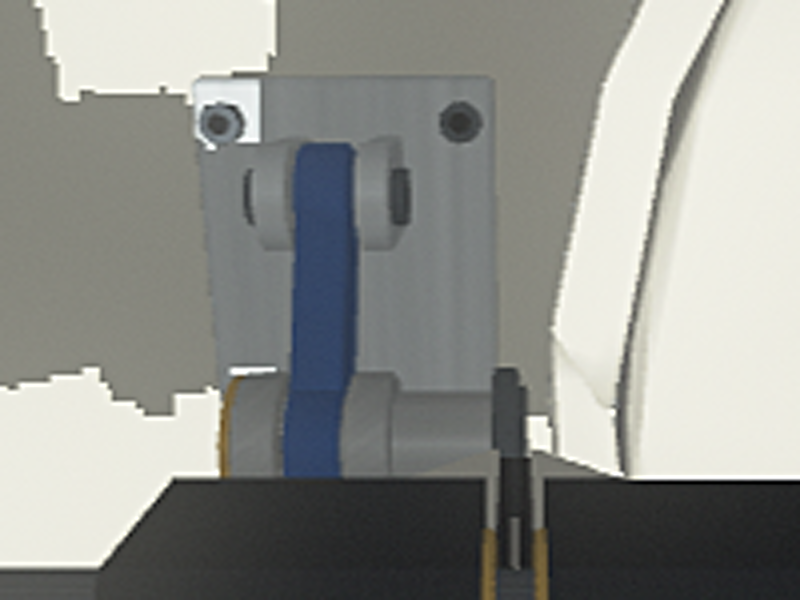

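The head's edge is at crop (527,410), right beside the fingers' centre line at 517, yet there's no force. I'll check whether the head has moved and where the fingers project.

```bash
python3 - <<'E'
from h import *
def P(n):
    d=np.load(f"pics/{n}.npz"); return {k:d[k] for k in("camera_matrix","R","t")},d["im"]
for n,head,cor in [("w3",(403/1.5,193/1.5),[(322/1.5,112/1.5),(391/1.5,111/1.5)]),("w4",(322/1.5,318/1.5),[(202/1.5,181/1.5),(315/1.5,179/1.5)]),("w5",(374/1.5,318/1.5),[(251/1.5,183/1.5),(363/1.5,181/1.5)]),("w6",(527/4+130,410/3.75+100),[(195/4+130,77/3.75+100),(493/4+130,77/3.75+100)])]:
    p,im=P(n); print(n,"face",onz(p,head,.052).round(4),[onz(p,c,.008).round(4) for c in cor], "cam",(-p["R"].T@p["t"]).round(4))
p,_=P("w6")
for X in [(0.5398,.1874,.0414),(0.5398,.197,.0414),(0.5398,.178,.0414),(.5398,.1874,.06)]: print(X,proj(p,X).round(1), "crop",((proj(p,X)-[130,100])*[4,3.75]).round(0))
p,_=P("w3"); q,_=P("w5")
print("tri head",tri([ray(p,(403/1.5,193/1.5)),ray(q,(374/1.5,318/1.5))]).round(4))
E
```

```text
w3 face [0.5422 0.1876 0.052 ] [array([0.4719, 0.2554, 0.008 ]), array([0.5327, 0.2561, 0.008 ])] cam [0.5289 0.2016 0.3875]
w4 face [0.5436 0.1913 0.052 ] [array([0.4701, 0.2536, 0.008 ]), array([0.5331, 0.257 , 0.008 ])] cam [0.5737 0.2606 0.2373]
w5 face [0.5419 0.1917 0.052 ] [array([0.4698, 0.253 , 0.008 ]), array([0.5324, 0.2566, 0.008 ])] cam [0.5457 0.2601 0.2381]
w6 face [0.5411 0.1937 0.052 ] [array([0.4694, 0.2542, 0.008 ]), array([0.5318, 0.2567, 0.008 ])] cam [0.5357 0.2597 0.2381]
(0.5398, 0.1874, 0.0414) [259.6 212.3] crop [518. 421.]
(0.5398, 0.197, 0.0414) [260.1 200.7] crop [520. 378.]
(0.5398, 0.178, 0.0414) [259.1 223.4] crop [516. 463.]
(0.5398, 0.1874, 0.06) [259.7 221.2] crop [519. 455.]
tri head [0.5422 0.1872 0.0401]
```

The head hasn't moved (its face is still about 9.5 mm past the plate edge), and the fingertips look higher than the TCP suggests. One look from the side will settle it.

```bash
python3 - <<'E'
from h import *
s=st(); p=viewer.camera_params("side"); im=viewer.read_camera("side")
a=proj(p,s["tool_pos"]); b=proj(p,[.5415,.1876,.052]); print(a,b)
x0,y0=int(a[0])-50,int(a[1])-50
c=cv2.resize(im[y0:y0+75,x0:x0+100,::-1],None,fx=8,fy=8,interpolation=cv2.INTER_CUBIC)
for q,col in((a,(0,0,255)),(b,(0,255,0))): cv2.circle(c,tuple(int(v) for v in (q-[x0,y0])*8+4),4,col,1)
cv2.imwrite("pics/s1.png",c)
E
```

```text
t 6.78 pos [0.5397 0.1874 0.0414] rpy [-3.1415e+00  1.0000e-04  1.6119e+00] F [-1.07 -0.1  -0.37] T [-0.023 -0.096  0.037] open 0.0002
[241.51265847 215.84095425] [240.79138689 212.81092333]
```

View pics/s1.png

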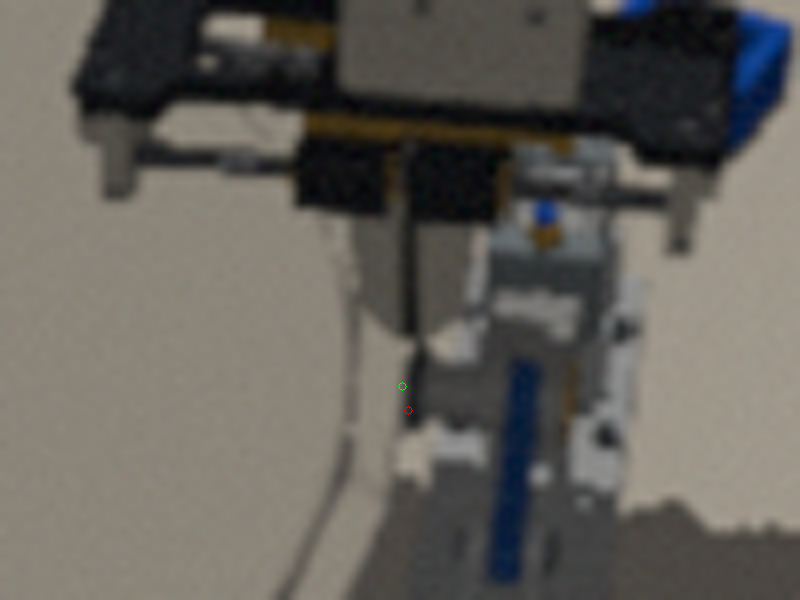

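The side view shows the finger ends (crop row 335) about 30 mm above the projected TCP (red, row 410) and above the head (rows 345–425). The wrist view gave -28 to -37 mm independently. So the real tips sit about 29 mm short of the reported TCP, and the fingers passed over the head. Backing off, going lower and pushing again.

move_arm([
  {"x": 0, "y": 0.014, "z": -0.004, "wx": 0, "wy": 0, "wz": 0, "hand": 0},
  {"x": 0, "y": 0.027, "z": -0.002, "wx": 0, "wy": 0, "wz": 0, "hand": 0},
  {"x": 0, "y": 0.027, "z": 0.006, "wx": 0, "wy": 0, "wz": 0, "hand": 0},
  {"x": 0, "y": 0.027, "z": 0.012, "wx": 0, "wy": 0, "wz": 0, "hand": 0},
  {"x": 0, "y": 0.027, "z": 0.018, "wx": 0, "wy": 0, "wz": 0, "hand": 0},
  {"x": 0, "y": 0.027, "z": 0.024, "wx": 0, "wy": 0, "wz": 0, "hand": 0},
])

```text
time: 7.58
tool_pos: [0.5665, 0.1885, 0.0169]
tool_rot: [-3.141, 0.0, 1.612]
contact_force: [0.5, 0.3, -0.2]
opening: 0.0005
```

move_arm([
  {"x": 0, "y": -0.002, "z": 0, "wx": 0, "wy": 0, "wz": 0, "hand": 0},
  {"x": 0, "y": -0.004, "z": 0, "wx": 0, "wy": 0, "wz": 0, "hand": 0},
  {"x": 0, "y": -0.006, "z": 0, "wx": 0, "wy": 0, "wz": 0, "hand": 0},
  {"x": 0, "y": -0.008, "z": 0, "wx": 0, "wy": 0, "wz": 0, "hand": 0},
])

```text
time: 8.07
tool_pos: [0.5589, 0.1882, 0.0177]
tool_rot: [3.141, 0.0, 1.612]
contact_force: [0.4, -0.1, 1.2]
opening: 0.0005
```

move_arm([
  {"x": 0, "y": -0.002, "z": 0, "wx": 0, "wy": 0, "wz": 0, "hand": 0},
  {"x": 0, "y": -0.004, "z": 0, "wx": 0, "wy": 0, "wz": 0, "hand": 0},
  {"x": 0, "y": -0.006, "z": 0, "wx": 0, "wy": 0, "wz": 0, "hand": 0},
])

```text
time: 8.45
tool_pos: [0.5542, 0.188, 0.0179]
tool_rot: [3.138, -0.0, 1.612]
contact_force: [5.2, 0.5, -0.2]
opening: 0.0004
```

Contact at 5.2 N, which matches the pin's friction. Continuing.

move_arm([
  {"x": 0, "y": -0.002, "z": 0, "wx": 0, "wy": 0, "wz": 0, "hand": 0},
  {"x": 0, "y": -0.004, "z": 0, "wx": 0, "wy": 0, "wz": 0, "hand": 0},
  {"x": 0, "y": -0.006, "z": 0, "wx": 0, "wy": 0, "wz": 0, "hand": 0},
  {"x": 0, "y": -0.008, "z": 0, "wx": 0, "wy": 0, "wz": 0, "hand": 0},
  {"x": 0, "y": -0.01, "z": 0, "wx": 0, "wy": 0, "wz": 0, "hand": 0},
  {"x": 0, "y": -0.012, "z": 0, "wx": 0, "wy": 0, "wz": 0, "hand": 0},
])

```text
time: 9.2
tool_pos: [0.5425, 0.1875, 0.018]
tool_rot: [3.138, -0.0, 1.612]
contact_force: [5.7, -0.7, 0.7]
opening: 0.0003
```

move_arm([
  {"x": 0, "y": -0.001, "z": 0, "wx": 0, "wy": 0, "wz": 0, "hand": 0},
  {"x": 0, "y": -0.002, "z": 0, "wx": 0, "wy": 0, "wz": 0, "hand": 0},
])

```text
time: 9.45
tool_pos: [0.5403, 0.1874, 0.018]
tool_rot: [3.139, -0.0, 1.612]
contact_force: [5.0, 0.2, 0.6]
opening: 0.0005
```

move_arm([
  {"x": 0, "y": -0.001, "z": 0, "wx": 0, "wy": 0, "wz": 0, "hand": 0},
])

```text
time: 9.57
tool_pos: [0.5393, 0.1874, 0.018]
tool_rot: [3.138, -0.0, 1.612]
contact_force: [4.8, 0.4, 0.4]
opening: 0.0003
```

move_arm([
  {"x": 0, "y": -0.001, "z": 0, "wx": 0, "wy": 0, "wz": 0, "hand": 0},
])

```text
time: 9.7
tool_pos: [0.5383, 0.1873, 0.018]
tool_rot: [3.138, -0.0, 1.612]
contact_force: [4.4, -0.4, 0.8]
opening: 0.0002
```

move_arm([
  {"x": 0, "y": -0.001, "z": 0, "wx": 0, "wy": 0, "wz": 0, "hand": 0},
])

```text
time: 9.82
tool_pos: [0.5373, 0.1873, 0.018]
tool_rot: [3.139, -0.0, 1.612]
contact_force: [4.9, -0.5, 1.5]
opening: 0.0006
```

move_arm([
  {"x": 0, "y": -0.001, "z": 0, "wx": 0, "wy": 0, "wz": 0, "hand": 0},
])

```text
time: 9.95
tool_pos: [0.5364, 0.1872, 0.018]
tool_rot: [3.138, -0.0, 1.612]
contact_force: [6.8, 0.1, 0.9]
opening: 0.0002
```

move_arm([
  {"x": 0, "y": -0.001, "z": 0, "wx": 0, "wy": 0, "wz": 0, "hand": 0},
])

```text
time: 10.07
tool_pos: [0.5361, 0.1872, 0.0182]
tool_rot: [3.137, -0.0, 1.612]
contact_force: [7.6, 0.8, 0.3]
opening: 0.0005
```

move_arm([
  {"x": 0, "y": -0.001, "z": 0, "wx": 0, "wy": 0, "wz": 0, "hand": 0},
  {"x": 0, "y": -0.001, "z": 0, "wx": 0, "wy": 0, "wz": 0, "hand": 0},
])

```text
time: 10.32
tool_pos: [0.5358, 0.1873, 0.0185]
tool_rot: [3.135, -0.001, 1.612]
contact_force: [8.8, -0.5, 1.2]
opening: 0.0004
```

move_arm([
  {"x": 0, "y": -0.001, "z": 0, "wx": 0, "wy": 0, "wz": 0, "hand": 0},
  {"x": 0, "y": -0.002, "z": 0, "wx": 0, "wy": 0, "wz": 0, "hand": 0},
])

```text
time: 10.58
tool_pos: [0.5352, 0.1873, 0.019]
tool_rot: [3.132, -0.001, 1.612]
contact_force: [12.2, -0.2, 1.8]
opening: 0.0006
```

move_arm([
  {"x": 0, "y": 0.01, "z": -0.005, "wx": 0, "wy": 0, "wz": 0, "hand": 0},
  {"x": 0, "y": 0.02, "z": -0.05, "wx": 0, "wy": 0, "wz": 0, "hand": 0},
  {"x": -0.04, "y": 0.0, "z": -0.1, "wx": 0, "wy": 0, "wz": 0, "hand": 0.3},
  {"x": -0.06, "y": -0.02, "z": -0.12, "wx": 0, "wy": 0, "wz": 0, "hand": 0.5},
  {"x": -0.06, "y": -0.02, "z": -0.12, "wx": 0, "wy": 0, "wz": 0, "hand": 0.5},
  {"x": -0.06, "y": -0.02, "z": -0.12, "wx": 0, "wy": 0, "wz": 0, "hand": 0.5},
])

```text
time: 11.32
tool_pos: [0.513, 0.1265, 0.1368]
tool_rot: [-3.14, -0.0, 1.612]
contact_force: [-0.5, 0.7, -0.5]
opening: 0.0358
```

```bash
python3 -c "
from h import *
s=st();p=viewer.camera_params('wrist'); im=viewer.read_camera('wrist'); np.savez('pics/w7.npz',im=im,**p)
a=proj(p,[.504,.186,.052]); print(a)
x0,y0=int(a[0])-80,int(a[1])-60; print(x0,y0)
cv2.imwrite('pics/w7.png',cv2.resize(im[y0:y0+120,x0:x0+160,::-1],None,fx=5,fy=5,interpolation=cv2.INTER_CUBIC))"
```

```text
t 11.32 pos [0.513  0.1265 0.1368] rpy [-3.1401e+00 -1.0000e-04  1.6117e+00] F [-0.46  0.73 -0.52] T [-0.027 -0.193  0.076] open 0.0358
[252.89311464 129.71768676]
172 69
```

View pics/w7.png

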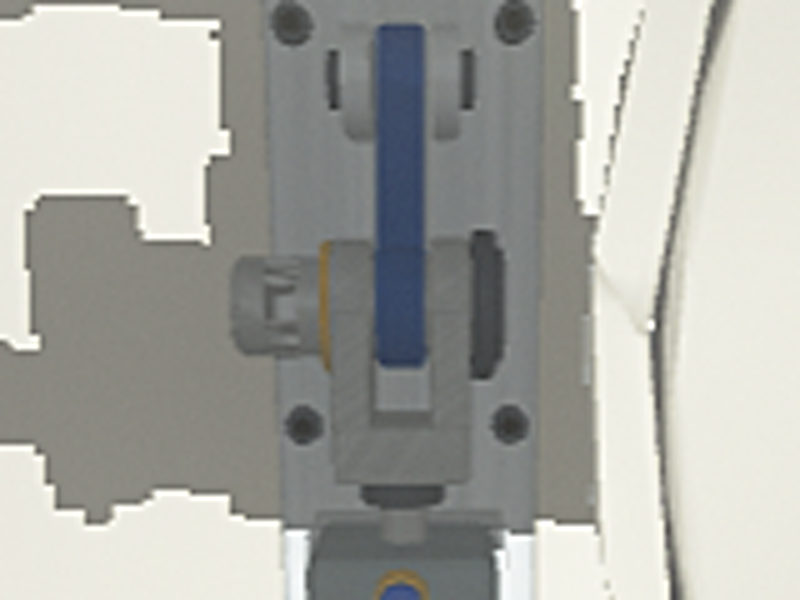

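The pin is home: the dark head (472..503) lies against the fork. The pin's end sticks out at (232..325, 257..355), with hole markings near (265..300, 262..340). I'll read that patch as numbers rather than spend a picture on it.

```bash
python3 - <<'E'
from h import *
d=np.load("pics/w7.npz"); p={k:d[k] for k in("camera_matrix","R","t")}; g=cv2.cvtColor(d["im"],cv2.COLOR_RGB2GRAY)
print("cols",172+45,"..",172+69); 
for r in range(69+49,69+74): print(r," ".join(f"{v:3d}" for v in g[r,217:242]))
f=lambda u,v,z:onz(p,(172+u/5,69+v/5),z).round(4)
print("pin end L top/bot",f(232,305,.052),"edges",f(290,257,.052),f(290,355,.052),"fork face(brass)",f(322,305,.056),"head outer",f(503,305,.052))
print("bolts",[f(*q,.01) for q in((292,22),(513,22),(304,425),(510,425))])
print("lever/fork mid",f(402,365,.06), "cam",-p["R"].T@p["t"])
E
```

```text
cols 217 .. 241
118 135 136 132 135 133 134 135 133 130 122 128 132 131 130 128 126 128 127 123 105 103 103 106 104 105
119 132 134 136 137 136 137 137 136 134 123 129 133 133 130 129 130 131 130 127 108 104 100 109 109 108
120 134 134 130 111 112 112 112 113 119 117 118 119 119 112 109 111 113 112 114 112 108 109 110 109 108
121 136 131 110 104 104 104 104 105 118 120 119 120 119 120 117 103 105 103 105 106 106 112 109 111 110
122 133 121 103 107 106 104 105 104  99 107 109 108 107 106 106 108 107 108 109 108 110 110 112 108 110
123 131 118 107 110 108 108 107 102  87  89  93 100 111 118 118 110 109 110 109 108 110 113 113 114 110
124 129 114 110 113 112 110 109 113 124 126 119 113 104  96 101 111 110 109 111 112 111 115 113 114 115
125 133 112 111 114 115 114 113 110 113 125 130 130 122 113 112 111 112 109 112 111 113 118 114 118 117
126 130 114 112 116 119 118 117 110  89  91  92  94  90  86 110 115 114 113 114 109 111 115 119 117 114
127 130 116 114 115 118 120 121 109  89  89  86  86  90 101 118 119 117 119 116 107 110 116 118 116 114
128 133 117 115 120 118 119 121 111  89  96 
[... 1198 characters left out ...]
5 112
140 134 134 136 134 124 125 126 126 126 120  94 102 103 104 108 118 121 122 116 105  96 107 116 113 111
141 134 133 133 135 136 134 135 136 136 132 122 131 134 133 131 128 131 131 127 113  91 105 115 113 116
142 133 135 133 132 134 133 135 133 133 130 119 129 131 129 128 126 126 129 131 120  88 103 115 114 117
pin end L top/bot [0.4683 0.1843 0.052 ] edges [0.4802 0.1944 0.052 ] [0.4804 0.1746 0.052 ] fork face(brass) [0.4873 0.1852 0.056 ] head outer [0.5244 0.1865 0.052 ]
bolts [array([0.4758, 0.2448, 0.01  ]), array([0.5255, 0.2468, 0.01  ]), array([0.4797, 0.1543, 0.01  ]), array([0.5299, 0.1563, 0.01  ])]
lever/fork mid [0.5041 0.1742 0.06  ] cam [0.5091839  0.1987893  0.33351651]
```

The deck shows through the hole at rows 126–132 and columns 225–230, and the pin's centre is at row 130. So the hole is nearly upright, with its mouth about 1 mm towards world +y. Next the mouth position, then the rack.

```bash
python3 - <<'E'
from h import *
d=np.load("pics/w7.npz"); p={k:d[k] for k in("camera_matrix","R","t")}
print("mouth",onz(p,(227.7,129.2),.0615).round(4),"bottom",onz(p,(228.5,130),.0425).round(4),"axis",onz(p,(228,129.9),.052).round(4))
delta([0.456,-0.11,0.10],[np.pi,0,1.244])
E
```

```text
mouth [0.479  0.1859 0.0615] bottom [0.4777 0.1842 0.0425] axis [0.4782 0.1848 0.052 ]
delta [-0.2342 -0.0667  0.0365] turn [-1.20e-01  2.00e-02  2.11e+01]
```

move_arm([
  {"x": -0.045, "y": -0.013, "z": 0, "wx": 0, "wy": 0, "wz": 4, "hand": 0.5},
  {"x": -0.095, "y": -0.027, "z": 0, "wx": 0, "wy": 0, "wz": 9, "hand": 0.5},
  {"x": -0.145, "y": -0.041, "z": 0.005, "wx": 0, "wy": 0, "wz": 14, "hand": 0.5},
  {"x": -0.195, "y": -0.055, "z": 0.02, "wx": 0, "wy": 0, "wz": 19, "hand": 0.5},
  {"x": -0.234, "y": -0.067, "z": 0.036, "wx": -0.1, "wy": 0, "wz": 21.1, "hand": 0.5},
  {"x": -0.234, "y": -0.067, "z": 0.036, "wx": -0.1, "wy": 0, "wz": 21.1, "hand": 0.5},
])

```text
time: 12.12
tool_pos: [0.4547, -0.1115, 0.0993]
tool_rot: [-3.139, -0.0, 1.24]
contact_force: [0.5, -0.4, -0.4]
opening: 0.0459
```

```bash
python3 -c "
from h import *
s=st();p=viewer.camera_params('wrist'); im=viewer.read_camera('wrist'); np.savez('pics/w8.npz',im=im,**p)
a=proj(p,[.4755,-.0535,.05]); print(a)
x0,y0=int(a[0])-80,max(0,int(a[1])-60); print(x0,y0)
cv2.imwrite('pics/w8.png',cv2.resize(im[y0:y0+120,x0:x0+160,::-1],None,fx=5,fy=5,interpolation=cv2.INTER_CUBIC))"
```

```text
t 12.12 pos [ 0.4547 -0.1115  0.0993] rpy [-3.1386e+00 -4.0000e-04  1.2403e+00] F [ 0.5  -0.35 -0.35] T [ 0.016 -0.168 -0.058] open 0.0459
[259.73341499 129.16826286]
179 69
```

View pics/w8.png

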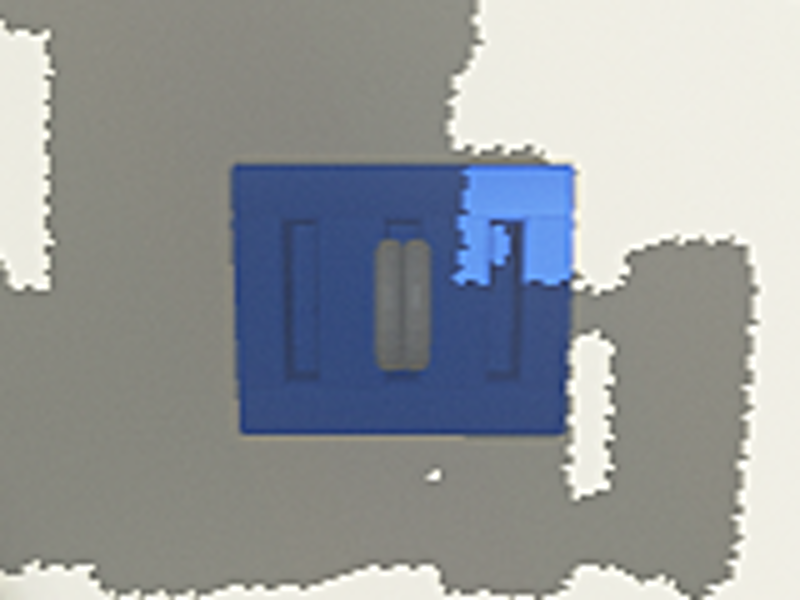

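The cotter's eye is at crop (376..431, 238..372), centre (403,305), square with the tool. The rack spans (232..573, 165..433).

```bash
python3 - <<'E'
from h import *
d=np.load("pics/w8.npz"); p={k:d[k] for k in("camera_matrix","R","t")}
f=lambda u,v,z:onz(p,(179+(u)/5-.4,69+v/5-.4),z)
e=f(403.5,305,.071); print("eye",e.round(4))
c=[f(232,165,.03),f(573,165,.03),f(566,433,.03),f(241,433,.03)]; print(np.round(c,4),np.mean(c,0).round(4))
v=c[1]-c[0]; print("rack y dir deg",np.degrees(np.arctan2(v[1],v[0])), "front edge", np.degrees(np.arctan2(*(c[2]-c[3])[1::-1])), "slot dirs",[np.degrees(np.arctan2(*(f(u,220,.03)-f(u2,378,.03))[1::-1])) for u,u2 in((284,287),(521,518))])
sl=[f(402,220,.03),f(402,380,.03)];print("slot mid",np.mean(sl,0).round(4))
delta([e[0],e[1],.027]); delta([e[0],e[1],.1])
E
```

```text
eye [ 0.4753 -0.0529  0.071 ]
[[ 0.4523 -0.0194  0.03  ]
 [ 0.5137 -0.0405  0.03  ]
 [ 0.4975 -0.0889  0.03  ]
 [ 0.4358 -0.0676  0.03  ]] [ 0.4748 -0.0541  0.03  ]
rack y dir deg -18.996336354130133 front edge -18.970833853043995 slot dirs [np.float64(70.79847367418198), np.float64(71.3298193994922)]
slot mid [ 0.4747 -0.0538  0.03  ]
delta [0.0608 0.0002 0.0731] turn [0. 0. 0.]
delta [0.0608 0.0001 0.0001] turn [0. 0. 0.]
```

move_arm([
  {"x": 0.03, "y": 0, "z": 0, "wx": 0, "wy": 0, "wz": 0, "hand": 0.4},
  {"x": 0.061, "y": 0, "z": 0.01, "wx": 0, "wy": 0, "wz": 0, "hand": 0.4},
  {"x": 0.061, "y": 0, "z": 0.03, "wx": 0, "wy": 0, "wz": 0, "hand": 0.4},
  {"x": 0.061, "y": 0, "z": 0.05, "wx": 0, "wy": 0, "wz": 0, "hand": 0.4},
  {"x": 0.061, "y": 0, "z": 0.06, "wx": 0, "wy": 0, "wz": 0, "hand": 0.4},
  {"x": 0.061, "y": 0, "z": 0.066, "wx": 0, "wy": 0, "wz": 0, "hand": 0.4},
])

```text
time: 12.92
tool_pos: [0.476, -0.0518, 0.0351]
tool_rot: [3.14, -0.0, 1.245]
contact_force: [0.9, 1.0, -0.5]
opening: 0.0367
```

move_arm([
  {"x": 0, "y": 0, "z": 0.003, "wx": 0, "wy": 0, "wz": 0, "hand": 0.4},
  {"x": 0, "y": 0, "z": 0.006, "wx": 0, "wy": 0, "wz": 0, "hand": 0.4},
  {"x": 0, "y": 0, "z": 0.006, "wx": 0, "wy": 0, "wz": 0, "hand": 0.4},
])

```text
time: 13.3
tool_pos: [0.4758, -0.0527, 0.0296]
tool_rot: [3.14, -0.0, 1.243]
contact_force: [0.3, -0.2, 0.5]
opening: 0.0368
```

move_arm([
  {"x": 0, "y": 0, "z": 0, "wx": 0, "wy": 0, "wz": 0, "hand": 0.1},
  {"x": 0, "y": 0, "z": 0, "wx": 0, "wy": 0, "wz": 0, "hand": 0.03},
  {"x": 0, "y": 0, "z": 0, "wx": 0, "wy": 0, "wz": 0, "hand": 0.0},
  {"x": 0, "y": 0, "z": 0, "wx": 0, "wy": 0, "wz": 0, "hand": 0},
  {"x": 0, "y": 0, "z": 0, "wx": 0, "wy": 0, "wz": 0, "hand": 0},
], grip_force=25)

```text
time: 13.92
tool_pos: [0.4758, -0.0526, 0.0295]
tool_rot: [3.14, -0.0, 1.244]
contact_force: [-0.5, 0.1, 0.2]
opening: 0.0087
```

move_arm([
  {"x": 0, "y": 0, "z": -0.008, "wx": 0, "wy": 0, "wz": 0, "hand": 0},
  {"x": 0, "y": 0, "z": -0.018, "wx": 0, "wy": 0, "wz": 0, "hand": 0},
  {"x": 0, "y": 0, "z": -0.03, "wx": 0, "wy": 0, "wz": 0, "hand": 0},
  {"x": 0, "y": 0, "z": -0.055, "wx": 0, "wy": 0, "wz": 0, "hand": 0},
  {"x": 0, "y": 0, "z": -0.08, "wx": 0, "wy": 0, "wz": 0, "hand": 0},
  {"x": 0, "y": 0, "z": -0.1, "wx": 0, "wy": 0, "wz": 0, "hand": 0},
  {"x": 0, "y": 0, "z": -0.1, "wx": 0, "wy": 0, "wz": 0, "hand": 0},
])

```text
time: 14.8
tool_pos: [0.4767, -0.0528, 0.1313]
tool_rot: [3.136, -0.0, 1.244]
contact_force: [-0.5, -0.9, -0.1]
opening: 0.0087
```

```bash
python3 - <<'E'
from h import *
s=st();p=viewer.camera_params('wrist'); im=viewer.read_camera('wrist'); np.savez('pics/w9.npz',im=im,**p)
R=Ro.from_euler('xyz',s["tool_rot"]).as_matrix()
P=lambda x,y,z: proj(p,s["tool_pos"]+R@np.array([x,y,z])).round(1)
zt=s["tool_pos"][2]-.1295+.0295 # clip same rel.
for n,z in(("eye",.071),("tip",.008)):
    for x in(-8.5,0,6.5,8.5): print(n,x,P(x/1e3,0,.0295-z))
g=cv2.cvtColor(im,cv2.COLOR_RGB2GRAY)
for r in range(170,232,2): print(r," ".join(f"{v:3d}" for v in g[r,244:276]))
E
```

```text
t 14.8 pos [ 0.4767 -0.0528  0.1313] rpy [ 3.1357e+00 -5.0000e-04  1.2437e+00] F [-0.54 -0.86 -0.11] T [-0.025 -0.06   0.024] open 0.0087
eye -8.5 [259.  246.5]
eye 0 [259.  234.5]
eye 6.5 [259. 225.]
eye 8.5 [259.  222.1]
tip -8.5 [258.7 212.7]
tip 0 [258.7 203.5]
tip 6.5 [258.7 196.3]
tip 8.5 [258.7 194.1]
170  78  80  79  79  79  77  81  78  79  78  75  75  74  75  74  76  76  78  79  78  79  78  79  81  77  77  79  81  75  78  75  77
172  79  78  80  79  78  81  79  79  79  76  75  79  80  79  78  78  75  79  79  80  79  81  81  79  80  81  80  78  77  80  77  80
174  80  79  79  79  78  78  81  79  80  79  76  80  80  80  79  77  76  79  79  80  79  78  79  80  80  81  79  74  66 110 152  73
176  79  80  81  78  80  79  80  79  80  78  74  79  79  76  79  77  73  79  80  79  80  78  78  81  80  79  75  94 141 142  67  74
178  82  78  80  78  80  81  81  78  80  79  74  79  77  76  78  76  76  80  81  79  80  81  79  80  77  79  73 105 160 157 144  71
180  77  80  76  78  80  81  78  81  80  76  67 105 159 158 144  70  76  81  76  78  78  82  79  81  80  77  73 106 157 157 145  7
[... 2601 characters left out ...]
 250 245 237 158  95 112 172 240 254 248
222 119 119 122 109  54  26  29  57  96 101 100  99 100  99  99 101 101 101  99  96  96  77  22  21  36  84 122 119 117 115 111 107
224 120 122 125 113  58  53  55  78 112 109 107 105 107 104 101 104 108 107 104 105 107  97  55  49  57  95 127 121 118 120 121 120
226 121 120 123 113  58  52  54  79 110 107 107 104 105 104  99 102 106 106 104 105 105  95  53  51  52  84 126 119 119 119 119 120
228 119 123 124 113  46  53  48  72 115 112 110 107 107 105 101 105 110 111 109 109 111  98  44  51  43  76 126 122 119 120 120 121
230 120 120 120  88  49  53  52  77 114 110 110 108 107 106 103 104 111 109 107 107 110  98  48  49  46  64 106 121 117 119 117 122
```

```bash
python3 - <<'E'
from h import *
d=np.load("pics/w9.npz"); p={k:d[k] for k in("camera_matrix","R","t")}
s=monitor.observe(); R=Ro.from_euler('xyz',s["tool_rot"]).as_matrix(); c=s["tool_pos"]
P=lambda x,z: proj(p,c+R@np.array([x,0,z]))[1]
for ez in (.069,.071,.073):
  ze=.0295-ez; th=np.linspace(0,2*np.pi,721)
  print(ez,"eye top row",min(P(-.0004+.01075*np.cos(t),ze+.01075*np.sin(t)) for t in th).round(1),
   "leg-front tip",P(-.0004+.0085+.002,ze+.063).round(1),"bow-front tip",P(-.0004+.0065+.00225,ze+.063).round(1),P(-.0004+.0065,ze+.063).round(1))
g=cv2.cvtColor(d["im"],cv2.COLOR_RGB2GRAY)
for r in range(193,221): print(r,g[r,252:264])
E
```

```text
0.069 eye top row 216.4 leg-front tip 191.4 bow-front tip 193.3 195.8
0.071 eye top row 217.5 leg-front tip 192.0 bow-front tip 193.9 196.4
0.073 eye top row 218.7 leg-front tip 192.6 bow-front tip 194.6 197.1
193 [149 140  87  70  75  71  70  85 127 152 146 145]
194 [147 141  88  70  72  72  70  84 129 151 145 145]
195 [146 138  86  67  69  69  67  84 128 149 145 145]
196 [148 136  92  78  83  90  96  99 122 149 145 144]
197 [139 137 135 141 120 112 111 110 122 142 140 137]
198 [145 146 150 144 110 108 110 110 109 128 148 148]
199 [144 142 145 138 108 108 109 109 110 128 147 143]
200 [138 139 140 137 105 107 109 111 110 129 142 141]
201 [138 138 139 137 105 108 112 109 108 126 142 139]
202 [136 136 138 133 106 106 111 110 110 125 138 137]
203 [133 131 133 131 106 109 109 108 109 121 135 133]
204 [107 106 109 112 102 108 109 107 104 106 112 108]
205 [251 252 253 245  96 105 110 106 130 215 253 252]
206 [238 239 245 234  91 107 109 104 122 206 247 240]
207 [235 237 242 233  89  99  98  93 122 205 244 238]
208 [235 235 243 231  80  95 101  93 117 202 244 236]
209 [234 235 242 232  81  99  99  98 120 204 245 236]
210 [234 235 243 233  80  98 100  95 100 178 246 237]
211 [234 236 244 234  83 102 108 106 103 179 248 237]
212 [234 237 236 183  92 104 108 105 106 180 247 237]
213 [235 237 236 182  89 104 106 106 105 181 248 237]
214 [235 238 238 183  89 103 107 104 105 181 247 237]
215 [235 237 237 185  88 105 110 109 109 183 249 238]
216 [234 238 238 189  93 108 111 111  99 168 253 239]
217 [236 240 241 191  93 102  98  94  87 141 241 249]
218 [242 252 254 201  96 102  96  97  92  82 108 203]
219 [238 142  68  82  97 100  98  98  98  98  89  96]
220 [144  83  96 101  98  98  96 100 102 105  99  89]
```

The front wire's tip at row 196.3 suggests the bow faces tool +x (predicted 194–196, against 192 for the leg), and the eye's 1 mm offset in the slot points the same way. That's still weak, so I'll turn the cotter broadside to the side camera on the way and check numerically.

```bash
python3 - <<'E'
from h import *
delta([0.43,0.14,0.17],[np.pi,0,0.436])
E
```

```text
delta [ 0.1677 -0.1052 -0.0402] turn [ 0.18 -0.1  46.27]
```

move_arm([
  {"x": 0.03, "y": -0.018, "z": -0.01, "wx": 0, "wy": 0, "wz": 8, "hand": 0},
  {"x": 0.065, "y": -0.041, "z": -0.02, "wx": 0, "wy": 0, "wz": 17, "hand": 0},
  {"x": 0.1, "y": -0.063, "z": -0.04, "wx": 0, "wy": 0, "wz": 26, "hand": 0},
  {"x": 0.135, "y": -0.085, "z": -0.04, "wx": 0, "wy": 0, "wz": 35, "hand": 0},
  {"x": 0.168, "y": -0.105, "z": -0.04, "wx": 0.1, "wy": 0, "wz": 43, "hand": 0},
  {"x": 0.168, "y": -0.105, "z": -0.04, "wx": 0.2, "wy": 0, "wz": 46, "hand": 0},
  {"x": 0.168, "y": -0.105, "z": -0.04, "wx": 0.2, "wy": 0, "wz": 46, "hand": 0},
])

```text
time: 15.72
tool_pos: [0.4294, 0.1405, 0.1684]
tool_rot: [-3.139, 0.002, 0.442]
contact_force: [1.0, 0.4, -0.6]
opening: 0.0086
```

```bash
python3 - <<'E'
from h import *
s=st();p=viewer.camera_params('side'); im=viewer.read_camera('side'); np.savez('pics/s2.npz',im=im,**p)
R=Ro.from_euler('xyz',s["tool_rot"]).as_matrix()
P=lambda x,z: proj(p,s["tool_pos"]+R@np.array([x,0,z]))
for x in(-.0085,0,.0065,.0085):
    print(x,"eye",P(x,-.0415).round(1),"tip",P(x,.0215).round(1))
a=P(0,0).astype(int); g=cv2.cvtColor(im,cv2.COLOR_RGB2GRAY)
print("cols from",a[0]-12)
for r in range(a[1]-16,a[1]+16): print(r," ".join(f"{v:3d}" for v in g[r,a[0]-12:a[0]+13]))
E
```

```text
t 15.72 pos [0.4294 0.1405 0.1684] rpy [-3.1391e+00  1.7000e-03  4.4230e-01] F [ 0.96  0.4  -0.61] T [-0.037  0.036  0.033] open 0.0086
-0.0085 eye [294.1 155.8] tip [291.9 177. ]
0 eye [290.7 156.3] tip [288.7 177.5]
0.0065 eye [288.2 156.7] tip [286.2 177.9]
0.0085 eye [287.4 156.8] tip [285.5 178.1]
cols from 277
154  53  72  78  78  76  75  99 134 129  93  62  56  61  65  65  68  72  76  73  74  73  73  75  75  84
155  72  81  81  77  71  77 116 145 135 101  66  58  63  67  72  74  75  74  76  73  70  75  82 109 128
156  84  84  77  71  76 101 136 148 140 111  63  59  65  66  73  73  75  75  72  76  72  76  91 127 145
157  87  82  73  73 102 136 144 146 145 122  76  60  63  63  71  74  72  74  71  70  68  71  97 132 147
158  82  75  69  75 118 144 146 146 145 125  85  60  63  65  68  66  66  65  65  65  67  71 109 141 145
159  69  73  77 103 136 144 146 145 146 141 104  61  63  61  64  62  60  63  62  63  60  65 112 145 146
160  80 104 125 135 143 146 144 146 145 142 112  65  59  69  77  67  57  65  63  46  46  60 112 145 147
161 126 135 144 145 146 145 146 147 145 145 123  81  6
[... 1845 characters left out ...]
  27  19  32  60 103 136 145 147 146 145 146 145 147 145 147 147 148 147 146
180  26  22  30  24  28  27  26  26  47 102 138 149 146 146 147 146 146 147 148 148 146 146 145 146 146
181  31  25  23  24  27  25  25  36  65 116 144 147 144 145 146 146 146 145 148 146 146 144 146 147 146
182  61  52  34  29  23  24  34  60 102 134 146 144 146 145 145 146 146 146 146 145 147 147 146 146 147
183 125 106  71  64  51  40  60 104 137 148 148 147 148 144 145 146 146 146 145 147 145 145 148 146 146
184 147 136 128 124 101  73 103 135 148 148 147 146 145 144 146 143 146 145 146 148 146 144 145 145 146
185 148 145 146 146 135 127 137 146 146 145 144 146 146 146 145 146 147 147 148 146 145 147 145 150 146
```

Side view: the right wire is straight (col 293, rows 166–176) and matches the leg at tool x = -8.5. The left wire bulges, necks in and flares, so it's the bow. The bow therefore faces tool +x, with the leg at tool x of about -8.9 mm and its tip 21.5 mm below the reported TCP. Now moving over the hole.

```bash
python3 - <<'E'
from h import *
delta([0.4795,0.1945,0.105],[np.pi,0,1.612])
E
```

```text
delta [ 0.0684 -0.0276  0.0635] turn [-1.700e-01 -1.000e-02 -6.703e+01]
```

move_arm([
  {"x": 0.01, "y": -0.004, "z": 0, "wx": 0, "wy": 0, "wz": -9, "hand": 0},
  {"x": 0.02, "y": -0.008, "z": 0, "wx": 0, "wy": 0, "wz": -19, "hand": 0},
  {"x": 0.03, "y": -0.012, "z": 0.01, "wx": 0, "wy": 0, "wz": -29, "hand": 0},
  {"x": 0.045, "y": -0.018, "z": 0.02, "wx": 0, "wy": 0, "wz": -39, "hand": 0},
  {"x": 0.06, "y": -0.024, "z": 0.03, "wx": 0, "wy": 0, "wz": -49, "hand": 0},
  {"x": 0.068, "y": -0.0275, "z": 0.045, "wx": 0, "wy": 0, "wz": -59, "hand": 0},
  {"x": 0.0684, "y": -0.0276, "z": 0.06, "wx": -0.2, "wy": 0, "wz": -67, "hand": 0},
  {"x": 0.0684, "y": -0.0276, "z": 0.0635, "wx": -0.2, "wy": 0, "wz": -67, "hand": 0},
])

```text
time: 16.77
tool_pos: [0.4794, 0.1938, 0.1045]
tool_rot: [-3.141, 0.0, 1.609]
contact_force: [-0.6, -0.4, 0.5]
opening: 0.009
```

move_arm([
  {"x": 0, "y": 0, "z": 0, "wx": 0, "wy": 0, "wz": 0, "hand": 0},
  {"x": 0, "y": 0, "z": 0, "wx": 0, "wy": 0, "wz": 0, "hand": 0},
])

```text
time: 17.02
tool_pos: [0.4806, 0.1944, 0.1064]
tool_rot: [3.139, -0.0, 1.608]
contact_force: [-0.7, -0.5, 0.9]
opening: 0.0085
```

```bash
python3 - <<'E'
from h import *
s=st(); delta([0.4795,0.1945,0.088],[np.pi,0,1.612]); p=viewer.camera_params('wrist'); im=viewer.read_camera('wrist'); np.savez('pics/w10.npz',im=im,**p)
R=Ro.from_euler('xyz',s["tool_rot"]).as_matrix()
P=lambda x,z: proj(p,s["tool_pos"]+R@np.array([x,0,z])).round(1)
print("leg tip",P(-.0089,.0215),"bow tip",P(.0065,.0215),"hole mouth",proj(p,[.4797,.185,.062]).round(1),"pin edges",[proj(p,[.4797,y,.054]).round(1) for y in(.1748,.1946)])
g=cv2.cvtColor(im,cv2.COLOR_RGB2GRAY)
for r in range(180,224,1): print(r," ".join(f"{v:3d}" for v in g[r,238:282]))
E
```

```text
t 17.02 pos [0.4806 0.1944 0.1064] rpy [ 3.1386e+00 -4.0000e-04  1.6085e+00] F [-0.72 -0.47  0.86] T [-0.028 -0.061  0.018] open 0.0085
delta [ 0.0001 -0.0011  0.0184] turn [ 0.17 -0.02 -0.2 ]
leg tip [259.4 213.4] bow tip [259.4 196.6] hole mouth [257.9 205.6] pin edges [array([257.5, 212.7]), array([258.2, 193.6])]
180 133 133 133 134 134 135 135 135 136 134 137 134 124 126 131 131 130 130 127 127 127 128 129 126 125 128 127 129 130 129 129 128 133 130 127 128 124  98  58  70  72  72  69  73
181 119 119 120 124 129 131 130 133 132 134 135 134 125 127 134 131 130 130 129 126 128 127 129 129 127 127 128 127 130 132 128 128 130 130 129 126 131 118  58  71  72  72  74  70
182 252 253 254 236 113 119 119 121 120 125 131 133 125 128 131 131 130 130 126 128 130 128 129 129 127 127 128 128 128 130 127 128 129 131 128 127 130 118  57  71  74  71  71  72
183 238 238 239 243 249 251 252 253 254 242 125 132 125 126 132 131 130 127 128 128 127 129 128 128 126 128 128 127 130 133 131 131 129 130 126 126 130 118  56  70  73  73  71  72
184 236 235 235 236 237 238 238 240 243 234 121 131 126 127 1
[... 6438 characters left out ...]
 251 243 168 129  96 125 211 250 240 190 142  84  99 101  99  96  95  96 101 101  98  86 113 207 246 159 156 168  95 108 163 230 250 228  89  86  92  90  85  80
221 245 250 242 181 164 101 108 114 114 124 203 255 255 179  85 100 100  99  99  98  95  99 101 101  98  93  88 173 254 136 158 150 111 111 107 102 114 138 100  88  92  93  93  91
222 181 164 101 107 112 116 119 120 122 108  52  25  31  59  98 102  99  99  99  98  98 102 100 100  98  97  94  76  23  27  40  84 120 117 114 115 113 116 118 119 110  95  91  92
223 109 114 116 119 120 121 121 120 123 114  70  46  47  72 106 108 108 108 105 103  98  98 108 107 107 105 106  86  36  39  49  92 124 118 117 115 117 117 117 119 120 119 114 110
```

Front wire centre is col 258.2 and hole centre col 257.0, so the cotter must shift 1.1 mm towards -x, which agrees with the earlier estimate.

move_arm([
  {"x": 0, "y": -0.0011, "z": 0.008, "wx": 0.1, "wy": 0, "wz": -0.2, "hand": 0},
  {"x": 0, "y": -0.0011, "z": 0.014, "wx": 0.2, "wy": 0, "wz": -0.2, "hand": 0},
  {"x": 0, "y": -0.0011, "z": 0.018, "wx": 0.2, "wy": 0, "wz": -0.2, "hand": 0},
  {"x": 0, "y": -0.0011, "z": 0.018, "wx": 0.2, "wy": 0, "wz": -0.2, "hand": 0},
])

```text
time: 17.58
tool_pos: [0.4788, 0.1945, 0.0874]
tool_rot: [-3.139, 0.0, 1.614]
contact_force: [-0.5, 0.1, 0.2]
opening: 0.0087
```

move_arm([
  {"x": 0, "y": 0, "z": 0, "wx": 0, "wy": 0, "wz": 0, "hand": 0},
])

```text
time: 17.7
tool_pos: [0.4792, 0.1946, 0.0879]
tool_rot: [-3.14, -0.0, 1.614]
contact_force: [-0.3, -0.7, -0.4]
opening: 0.0088
```

move_arm([
  {"x": 0, "y": 0.0003, "z": 0.001, "wx": 0, "wy": 0, "wz": 0, "hand": 0},
  {"x": 0, "y": 0.0003, "z": 0.002, "wx": 0, "wy": 0, "wz": 0, "hand": 0},
  {"x": 0, "y": 0.0003, "z": 0.003, "wx": 0, "wy": 0, "wz": 0, "hand": 0},
  {"x": 0, "y": 0.0003, "z": 0.004, "wx": 0, "wy": 0, "wz": 0, "hand": 0},
  {"x": 0, "y": 0.0003, "z": 0.005, "wx": 0, "wy": 0, "wz": 0, "hand": 0},
])

```text
time: 18.32
tool_pos: [0.4794, 0.1945, 0.0828]
tool_rot: [-3.14, -0.0, 1.614]
contact_force: [-0.6, -0.2, 0.6]
opening: 0.0087
```

move_arm([
  {"x": 0, "y": 0, "z": 0.001, "wx": 0, "wy": 0, "wz": 0, "hand": 0},
])

```text
time: 18.45
tool_pos: [0.4794, 0.1945, 0.0818]
tool_rot: [-3.14, -0.0, 1.614]
contact_force: [0.2, 0.2, 0.5]
opening: 0.0087
```

move_arm([
  {"x": 0, "y": 0, "z": 0.001, "wx": 0, "wy": 0, "wz": 0, "hand": 0},
])

```text
time: 18.58
tool_pos: [0.4794, 0.1945, 0.0808]
tool_rot: [-3.14, -0.0, 1.614]
contact_force: [0.9, -0.1, -0.4]
opening: 0.0088
```

move_arm([
  {"x": 0, "y": 0, "z": 0.001, "wx": 0, "wy": 0, "wz": 0, "hand": 0},
])

```text
time: 18.7
tool_pos: [0.4793, 0.1945, 0.0798]
tool_rot: [-3.14, -0.0, 1.614]
contact_force: [-0.0, -0.2, -0.7]
opening: 0.0087
```

move_arm([
  {"x": 0, "y": 0, "z": 0.001, "wx": 0, "wy": 0, "wz": 0, "hand": 0},
])

```text
time: 18.82
tool_pos: [0.4794, 0.1945, 0.0788]
tool_rot: [-3.14, -0.0, 1.614]
contact_force: [-0.1, 0.1, 0.6]
opening: 0.009
```

move_arm([
  {"x": 0, "y": 0, "z": 0.001, "wx": 0, "wy": 0, "wz": 0, "hand": 0},
])

```text
time: 18.95
tool_pos: [0.4794, 0.1945, 0.0778]
tool_rot: [-3.14, -0.0, 1.614]
contact_force: [0.5, -0.6, -0.5]
opening: 0.0094
```

move_arm([
  {"x": 0, "y": 0, "z": 0.001, "wx": 0, "wy": 0, "wz": 0, "hand": 0},
  {"x": 0, "y": 0, "z": 0.002, "wx": 0, "wy": 0, "wz": 0, "hand": 0},
])

```text
time: 19.2
tool_pos: [0.4793, 0.1946, 0.0758]
tool_rot: [-3.14, -0.0, 1.614]
contact_force: [0.1, -0.2, 0.1]
opening: 0.0087
```

move_arm([
  {"x": 0, "y": 0, "z": 0.001, "wx": 0, "wy": 0, "wz": 0, "hand": 0},
  {"x": 0, "y": 0, "z": 0.002, "wx": 0, "wy": 0, "wz": 0, "hand": 0},
])

```text
time: 19.45
tool_pos: [0.4793, 0.1945, 0.0738]
tool_rot: [-3.14, -0.0, 1.614]
contact_force: [0.2, 0.4, -0.5]
opening: 0.0088
```

move_arm([
  {"x": 0, "y": 0, "z": 0.001, "wx": 0, "wy": 0, "wz": 0, "hand": 0},
  {"x": 0, "y": 0, "z": 0.002, "wx": 0, "wy": 0, "wz": 0, "hand": 0},
])

```text
time: 19.7
tool_pos: [0.4794, 0.1945, 0.0718]
tool_rot: [-3.14, -0.0, 1.614]
contact_force: [-0.7, -0.9, 0.5]
opening: 0.0086
```

move_arm([
  {"x": 0, "y": 0, "z": 0.001, "wx": 0, "wy": 0, "wz": 0, "hand": 0},
])

```text
time: 19.82
tool_pos: [0.4793, 0.1945, 0.0708]
tool_rot: [-3.14, -0.0, 1.614]
contact_force: [-0.6, -0.7, -0.8]
opening: 0.0084
```

move_arm([
  {"x": 0, "y": 0, "z": 0.001, "wx": 0, "wy": 0, "wz": 0, "hand": 0},
])

```text
time: 19.95
tool_pos: [0.4793, 0.1945, 0.0698]
tool_rot: [-3.14, -0.0, 1.614]
contact_force: [-1.6, 0.1, 1.1]
opening: 0.0089
```

move_arm([
  {"x": 0, "y": 0, "z": 0.001, "wx": 0, "wy": 0, "wz": 0, "hand": 0},
])

```text
time: 20.08
tool_pos: [0.4794, 0.1946, 0.0689]
tool_rot: [-3.14, -0.0, 1.614]
contact_force: [-1.4, 0.4, 1.1]
opening: 0.0084
```

move_arm([
  {"x": 0, "y": 0, "z": 0.001, "wx": 0, "wy": 0, "wz": 0, "hand": 0},
])

```text
time: 20.2
tool_pos: [0.4797, 0.1947, 0.0682]
tool_rot: [-3.141, -0.001, 1.614]
contact_force: [-0.8, 0.9, 4.1]
opening: 0.0085
```

move_arm([
  {"x": 0, "y": 0, "z": 0.001, "wx": 0, "wy": 0, "wz": 0, "hand": 0},
])

```text
time: 20.32
tool_pos: [0.4798, 0.1947, 0.0673]
tool_rot: [-3.141, -0.0, 1.614]
contact_force: [-0.5, 0.8, 5.7]
opening: 0.0086
```

move_arm([
  {"x": 0, "y": 0, "z": 0.001, "wx": 0, "wy": 0, "wz": 0, "hand": 0},
])

```text
time: 20.45
tool_pos: [0.4798, 0.1947, 0.0663]
tool_rot: [-3.141, -0.0, 1.614]
contact_force: [0.2, 0.3, 5.7]
opening: 0.0085
```

The bow met the pin at 4–6 N, as expected. Pushing on.

move_arm([
  {"x": 0, "y": 0, "z": 0.001, "wx": 0, "wy": 0, "wz": 0, "hand": 0},
  {"x": 0, "y": 0, "z": 0.002, "wx": 0, "wy": 0, "wz": 0, "hand": 0},
  {"x": 0, "y": 0, "z": 0.003, "wx": 0, "wy": 0, "wz": 0, "hand": 0},
])

```text
time: 20.82
tool_pos: [0.4797, 0.1946, 0.0631]
tool_rot: [-3.141, -0.0, 1.614]
contact_force: [0.1, 0.3, 4.8]
opening: 0.0086
```

move_arm([
  {"x": 0, "y": 0, "z": 0.001, "wx": 0, "wy": 0, "wz": 0, "hand": 0},
  {"x": 0, "y": 0, "z": 0.002, "wx": 0, "wy": 0, "wz": 0, "hand": 0},
  {"x": 0, "y": 0, "z": 0.003, "wx": 0, "wy": 0, "wz": 0, "hand": 0},
])

```text
time: 21.2
tool_pos: [0.4793, 0.1946, 0.0597]
tool_rot: [-3.14, -0.0, 1.614]
contact_force: [0.3, 2.3, 3.5]
opening: 0.0085
```

move_arm([
  {"x": 0, "y": 0, "z": 0.001, "wx": 0, "wy": 0, "wz": 0, "hand": 0},
  {"x": 0, "y": 0, "z": 0.002, "wx": 0, "wy": 0, "wz": 0, "hand": 0},
])

```text
time: 21.45
tool_pos: [0.4792, 0.1945, 0.0576]
tool_rot: [-3.14, -0.0, 1.614]
contact_force: [0.1, 1.5, 1.1]
opening: 0.0089
```

```bash
python3 - <<'E'
from h import *
s=st(); p=viewer.camera_params('wrist'); im=viewer.read_camera('wrist'); np.savez('pics/w11.npz',im=im,**p)
g=cv2.cvtColor(im,cv2.COLOR_RGB2GRAY)
print("pin y edges",[proj(p,[.4795,y,.052]).round(1) for y in(.1748,.1946)])
for r in range(184,226,1): print(r," ".join(f"{v:3d}" for v in g[r,242:278]))
E
```

```text
t 21.45 pos [0.4792 0.1945 0.0576] rpy [-3.1397e+00 -1.0000e-04  1.6136e+00] F [0.08 1.49 1.11] T [ 0.165 -0.129  0.044] open 0.0089
pin y edges [array([259. , 232.4]), array([260., 210.])]
184 135 134 135 135 133 134 133 135 129 118 128 129 130 128 127 125 125 124 124 125 128 127 125 126 126 127 124 126 130 130 127 128 130 128 125 127
185 133 135 134 135 133 132 134 135 130 119 128 128 128 127 129 124 124 126 126 126 127 129 126 126 126 127 126 127 130 129 126 128 129 127 127 127
186 134 136 134 135 134 133 133 135 130 120 126 129 128 126 128 126 126 126 125 125 127 129 126 125 125 126 126 128 130 129 127 127 130 130 128 125
187 134 135 134 134 132 134 135 134 129 118 126 130 129 130 127 126 125 126 125 126 128 127 126 125 126 125 125 125 129 130 125 129 129 128 127 126
188 133 135 134 135 135 135 132 134 130 119 128 131 130 128 128 125 127 126 125 125 127 128 124 125 125 128 126 128 128 129 125 127 128 130 128 126
189 134 134 134 133 134 133 135 137 129 118 127 128 130 128 127 127 127 127 124 125 127 128 126 125 125 126 127 128 130 129 126 128 130 131 126 125
190 134 134 134 134 13
[... 4605 characters left out ...]
 115  97 102  98  99  97  98  93  97 101  99  97  95  95 109 133 133 129 123 121 117 117 118 116 119 123 124
222 112 114 117 117 122 113  61  36  39  64 101 100  98  99  97  96  96  98  99  98  98  95  98  83  26  27  40  88 121 119 116 116 118 115 116 117
223 119 119 120 120 122 114  67  44  47  70 106 108 107 104 103  99  97  96 104 107 103 103 101  87  33  36  49  91 124 119 117 117 115 117 117 118
224 120 121 118 119 124 113  50  44  46  73 110 107 105 102 104 101  98 100 105 104 103 102 105  94  41  38  48  92 124 118 118 116 118 117 116 117
225 120 119 120 119 124 112  50  45  47  74 107 105 104 104 102 102 100 101 105 104 101 101 106  91  43  37  38  78 123 119 116 116 118 116 115 117
```

The eye hasn't slipped in the grip (top still at row 218–219). The bow is spread and passing outside the pin (its tip is at row 191, against 196 when closed). Carrying on.

move_arm([
  {"x": 0, "y": 0, "z": 0.001, "wx": 0, "wy": 0, "wz": 0, "hand": 0},
  {"x": 0, "y": 0, "z": 0.002, "wx": 0, "wy": 0, "wz": 0, "hand": 0},
  {"x": 0, "y": 0, "z": 0.003, "wx": 0, "wy": 0, "wz": 0, "hand": 0},
])

```text
time: 21.88
tool_pos: [0.4791, 0.1945, 0.0546]
tool_rot: [-3.14, -0.0, 1.614]
contact_force: [-0.3, 1.2, -0.1]
opening: 0.0087
```

move_arm([
  {"x": 0, "y": 0, "z": 0.001, "wx": 0, "wy": 0, "wz": 0, "hand": 0},
  {"x": 0, "y": 0, "z": 0.002, "wx": 0, "wy": 0, "wz": 0, "hand": 0},
  {"x": 0, "y": 0, "z": 0.003, "wx": 0, "wy": 0, "wz": 0, "hand": 0},
])

```text
time: 22.25
tool_pos: [0.4792, 0.1945, 0.0516]
tool_rot: [-3.14, -0.0, 1.614]
contact_force: [-0.5, 0.8, -0.9]
opening: 0.0091
```

move_arm([
  {"x": 0, "y": 0, "z": 0.001, "wx": 0, "wy": 0, "wz": 0, "hand": 0},
  {"x": 0, "y": 0, "z": 0.002, "wx": 0, "wy": 0, "wz": 0, "hand": 0},
])

```text
time: 22.5
tool_pos: [0.4792, 0.1944, 0.0496]
tool_rot: [-3.14, 0.0, 1.614]
contact_force: [-0.2, 0.2, -1.5]
opening: 0.0085
```

move_arm([
  {"x": 0, "y": 0, "z": 0.001, "wx": 0, "wy": 0, "wz": 0, "hand": 0},
  {"x": 0, "y": 0, "z": 0.002, "wx": 0, "wy": 0, "wz": 0, "hand": 0},
])

```text
time: 22.75
tool_pos: [0.4793, 0.1944, 0.0478]
tool_rot: [-3.14, 0.0, 1.614]
contact_force: [-0.2, -0.1, -0.2]
opening: 0.0085
```

move_arm([
  {"x": 0, "y": 0, "z": 0.001, "wx": 0, "wy": 0, "wz": 0, "hand": 0},
])

```text
time: 22.88
tool_pos: [0.4794, 0.1944, 0.0469]
tool_rot: [-3.14, 0.0, 1.614]
contact_force: [0.5, -0.6, 0.1]
opening: 0.0084
```

move_arm([
  {"x": 0, "y": 0, "z": 0.001, "wx": 0, "wy": 0, "wz": 0, "hand": 0},
])

```text
time: 23.0
tool_pos: [0.4794, 0.1944, 0.0459]
tool_rot: [-3.14, -0.0, 1.614]
contact_force: [-0.3, -0.1, -0.9]
opening: 0.0088
```

move_arm([
  {"x": 0, "y": 0, "z": 0.001, "wx": 0, "wy": 0, "wz": 0, "hand": 0},
])

```text
time: 23.12
tool_pos: [0.4794, 0.1945, 0.0448]
tool_rot: [-3.14, -0.0, 1.614]
contact_force: [0.6, 0.3, 0.5]
opening: 0.0088
```

move_arm([
  {"x": 0, "y": 0, "z": 0.001, "wx": 0, "wy": 0, "wz": 0, "hand": 0},
])

```text
time: 23.25
tool_pos: [0.4796, 0.1947, 0.0442]
tool_rot: [-3.141, -0.0, 1.614]
contact_force: [-0.3, 0.6, 4.5]
opening: 0.0085
```

```bash
python3 - <<'E'
from h import *
s=st(); p=viewer.camera_params('wrist'); im=viewer.read_camera('wrist'); np.savez('pics/w12.npz',im=im,**p)
g=cv2.cvtColor(im,cv2.COLOR_RGB2GRAY)
for r in range(188,224,1): print(r," ".join(f"{v:3d}" for v in g[r,248:270]))
E
```

```text
t 23.25 pos [0.4796 0.1947 0.0442] rpy [-3.1409e+00 -4.0000e-04  1.6136e+00] F [-0.31  0.55  4.46] T [ 0.052 -0.021 -0.017] open 0.0085
188 133 129 119 126 128 129 129 127 125 125 124 125 125 128 128 127 126 124 125 125 126 127
189 135 129 118 127 130 128 128 128 126 124 125 125 125 125 127 128 125 125 127 126 126 127
190 134 129 119 125 130 128 126 126 128 125 126 125 125 126 127 125 125 124 126 124 125 126
191 135 131 118 126 129 130 127 128 127 124 125 126 125 126 127 125 123 125 124 126 127 127
192 134 131 118 124 132 128 127 127 125 125 124 126 125 125 127 127 125 125 124 125 124 126
193 134 130 117 125 129 129 128 126 127 123 126 126 124 125 126 126 125 125 125 126 126 127
194 134 129 117 126 130 130 126 127 126 126 126 127 124 126 127 125 124 125 124 127 126 126
195 135 129 114 126 131 129 127 128 128 129 128 129 124 126 126 127 124 125 125 124 126 127
196 135 131 116 127 131 128 130 129 123 104 101 108 127 125 126 126 124 124 126 125 126 126
197 134 129 115 127 130 126 128 124 106 103 104 107 112 127 127 125 124 124 125 125 125 126
198 135 129 116 126 130 128 130 124 102 104 
[... 1647 characters left out ...]
 102 107 109 110 104  83  73  76  74  74  76  81  82  80
217  92  95  94  92  92  91  92  97 103 102  95  89  89  91  95  97  95  95  95  98  91  85
218 101 101  99  99  97 101 107 104 103 100  92  90  91  87  89  95 103 100 101 101  93  83
219 106 103 103 101 100  94  87  90  97  97  93  94  98  98  97  98  94 102  98 102  89  72
220 111 104 109 106  97  97 101 101  96  92  92  93  97 100  99  96  97 102 108 108 103  97
221 116 112 113 107  97 101  97  99  97  96  91  94  99 100  98  96  96 105 117 118 118 122
222  60  33  37  63 101 100  97  94  95  96 100 102  96  97  95  93  98  83  25  27  42  87
223  67  42  44  67 105 107 105 104 103  99  94  94 105 106 105 104 104  84  33  33  46  90
```

The bow has closed (tip back at row 196). Force starts to rise at z = 0.0442, which is the expected 24 mm past first touch, so the cotter is seated. Releasing and lifting clear.

move_arm([
  {"x": 0, "y": 0, "z": -0.0005, "wx": 0, "wy": 0, "wz": 0, "hand": 0},
  {"x": 0, "y": 0, "z": -0.0005, "wx": 0, "wy": 0, "wz": 0, "hand": 0.12},
  {"x": 0, "y": 0, "z": -0.0005, "wx": 0, "wy": 0, "wz": 0, "hand": 0.25},
  {"x": 0, "y": 0, "z": -0.0005, "wx": 0, "wy": 0, "wz": 0, "hand": 0.35},
  {"x": 0, "y": 0, "z": -0.0005, "wx": 0, "wy": 0, "wz": 0, "hand": 0.35},
])

```text
time: 23.92
tool_pos: [0.4793, 0.1945, 0.0443]
tool_rot: [-3.14, -0.0, 1.614]
contact_force: [-0.2, 0.7, 0.4]
opening: 0.0316
```

move_arm([
  {"x": 0, "y": 0, "z": -0.01, "wx": 0, "wy": 0, "wz": 0, "hand": 0.35},
  {"x": 0, "y": 0, "z": -0.03, "wx": 0, "wy": 0, "wz": 0, "hand": 0.35},
  {"x": 0, "y": 0, "z": -0.06, "wx": 0, "wy": 0, "wz": 0, "hand": 0.35},
  {"x": -0.03, "y": 0, "z": -0.1, "wx": 0, "wy": 0, "wz": 0, "hand": 0.35},
  {"x": -0.07, "y": 0, "z": -0.12, "wx": 0, "wy": 0, "wz": 0, "hand": 0.35},
  {"x": -0.08, "y": 0, "z": -0.12, "wx": 0, "wy": 0, "wz": 0, "hand": 0.35},
  {"x": -0.08, "y": 0, "z": -0.12, "wx": 0, "wy": 0, "wz": 0, "hand": 0.35},
])

```text
time: 24.8
tool_pos: [0.4826, 0.1144, 0.1641]
tool_rot: [-3.14, -0.0, 1.612]
contact_force: [-0.2, 0.7, 0.0]
opening: 0.0323
```

```bash
python3 -c "
from h import *
s=st();p=viewer.camera_params('wrist'); im=viewer.read_camera('wrist'); np.savez('pics/w13.npz',im=im,**p)
sp=viewer.camera_params('side'); si=viewer.read_camera('side'); np.savez('pics/s3.npz',im=si,**sp)
a=proj(p,[.49,.186,.06]).astype(int); b=proj(sp,[.49,.186,.06]).astype(int)
f=lambda i,c:cv2.resize(i[max(0,c[1]-50):c[1]+50,c[0]-40:c[0]+40,::-1],(400,500),interpolation=cv2.INTER_CUBIC)
f2=lambda i,c:cv2.resize(i[c[1]-25:c[1]+25,c[0]-20:c[0]+20,::-1],(400,500),interpolation=cv2.INTER_CUBIC)
cv2.imwrite('pics/end.png',np.hstack([f(im,a),f2(si,b)])); print(a,b, 'eye@',proj(p,[.4797,.1935,.088]),proj(sp,[.4797,.1935,.088]))"
```

```text
t 24.8 pos [0.4826 0.1144 0.1641] rpy [-3.1396e+00 -5.0000e-04  1.6122e+00] F [-0.17  0.75  0.02] T [-0.057 -0.141  0.003] open 0.0323
[268 118] [260 212] eye@ [259.71758941 109.98281103] [264.72906761 206.84329171]
```

View pics/end.png

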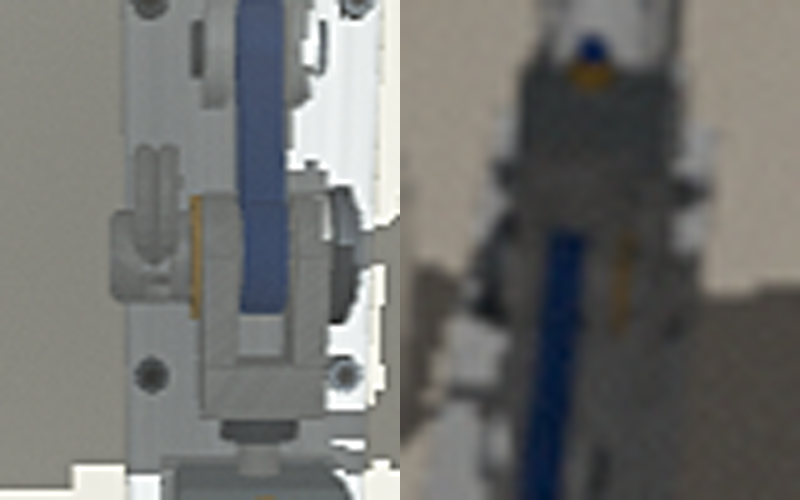

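The last view shows the eye standing over the pin's end at (135..180, 145..260), within about 1.4 px of the seated prediction. The head is still against the fork at x = 330, and the gripper is clear. Handing in.

```bash
python3 -c "
from h import *
st(); print(robot.hand_in())"
```

```text
t 24.9 pos [0.4823 0.1153 0.1635] rpy [-3.1384e+00 -5.0000e-04  1.6139e+00] F [ 0.04  0.79 -0.29] T [ 0.018 -0.156 -0.049] open 0.032
the job is handed in; nothing more can be done
None
```

The linkage is finished: I pressed the pin home and seated the spring cotter in its cross hole, then handed in at about 25 s of the 72 s allowed.

- **Pin:** it slid at about 5 N and stopped moving as I pressed up to 12 N. The last picture shows the head lying against the fork.
- **Cotter:** the leg entered a nearly upright hole, so the pin didn't need turning.
    - The bow first touched at 4–6 N, spread as it passed the pin, and then closed again.
    - I stopped when the force rose to 4.5 N, about 24 mm after first touch, as the task predicts for a seated cotter. The last picture shows the eye about 1.4 mm from its predicted seated place.
- **Fingertip disagreement:** the fingertips really sit about 29 mm behind the reported tool point. My first push passed over the head without touching it, so I allowed for this from then on.
- **Not checked:** the side view at the end was too coarse to confirm the bow. I kept the arm away from the tube, vial, pen and screwdriver but took no final picture of them.

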